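# Open the paste jar in its reducer holder

## Robot

A 6-joint arm with a two-finger parallel gripper is mounted at the origin on the work surface. World frame = base frame: x ahead of the robot, y to its left, z up, the work surface at z = 0. Lengths are in mm, angles in rad, forces in N, time in s.
With the tool pointing down it reaches from about 350 to 975 mm from the base axis. Payload 7.1 kg.
Tool frame: the origin (TCP) lies at the very end of the fingers, on their centre line; the grasp point (between the pads) lies 19 mm behind it; y points along the fingers, z is the direction in which the jaws open and shut, and the axes are right-handed (so a half turn about y gives the same grasp; the last joint's range is limited). The gripper opens to 88 mm and grips with 3 to 60 N. Pads are 20 mm wide; open, the fingers measure 115 mm over their backs; the gripper's body (75 mm by 178 mm) begins 61 mm behind the grasp point.
Start: joints at [-1.251, 0.423, 1.63, -0, 1.089, -0.019], TCP at [207.739, -589.448, 183.075] pointing down, gripper open.
Joint ranges: [-3, 3], [-0.9, 2.11], [0.09, 2.58], [-1.31, 4.45], [0.11, 2.69], [-2.54, 2.54]. Speed limits (rad/s): [2.39, 2.39, 3.01, 3.14, 3.14, 3.14].

## Interface

Orientations are given as a rotation vector (axis times angle).
In Python, from workcell import ctrl gives the robot as it stands.
- The arm moves only by the shell command python3 -m jog 'ROWS'. ROWS is JSON, a list of rows, each a list of 3 entries, a list of its own where there are three numbers: the opening, from 0 (shut) to 1 (fully open), then the shift along the tool's x, y, z in cm, then the turn, a rotation vector about the tool's x, y, z in rad. In form: [[claw, [dx, dy, dz], [wx, wy, wz]], ...]. A call has 1 to 8 rows; each row is the pose to reach, as a shift and turn from the pose commanded when the call began, along the tool's axes at that moment; what a row does not reach only later rows make up. A row lasts 1/10 s, in which the tool goes at most 50 mm and 8.59 degrees, less where a joint would pass 70% of its speed; a pose out of reach is approached as far as the arm can. A call with a gripper value outside its range is refused whole. The fingers move at their own pace and stop on an object; the grip force is fixed at half the most. Time passes only in rows, so rows that repeat a pose let the fingers close. It gives the time, the measured TCP pose, the force and the opening at its end, in the units of the state.
- ctrl.get_obs(): the state, without advancing time (a new reading comes with each control period).
- ctrl.get_image(name): name is "scene" or "top"; returns a dict with "color" (420x560x3 uint8, red, green, blue), "z_map" (420x560 float32, mm along the optical axis (not along the pixel's ray), 0 where there is no reading), "fx", "fy", "cx", "cy" (pixels), "dist_coeffs" ([k1, k2, p1, p2, k3] as OpenCV has them; the pictures are not rectified), "pose" (4x4, takes a point from camera to world coordinates). Camera axes: x right, y down, z forward; pixel columns grow to the right and rows downward; lengths in mm; the calibration is good to about 2 mm. A picture is of the moment at which its call begins.
- ctrl.close_job(): hands the job in, once; it reports no verdict.
The state is a dict: "t": time; "qpos": joint angles; "qvel": joint speeds; "joint_torque": joint torques, N m; "ee_pos": TCP position; "orientation": TCP orientation; "ft_force": force on the tool from outside, world axes, zero at the start; "moment": the same for the moment, N m; "width": finger opening in mm.
Only numpy, scipy, OpenCV 4.12 (cv2) and the standard library are available. Lean on these libraries where they do the work, as an engineer would, in place of code of your own. Each camera call takes 0.05 s, during which the arm holds its last target.

## Task

Set the orange reducer cup down into the aluminium bench holder, then set the capped paste jar down into the cup, so that they nest and keep the jar from turning. Unscrew the blue cap anticlockwise only until its lugs come free, then lift it straight off and finish still holding it level, centred about two centimetres above the mouth of the jar. Leave jar and cup fully seated and do not disturb the other things on the bench.

Things in the scene. Friction and masses are not known exactly. Their poses are not given: they have to be found in the camera images.
- holder: fixed bench holder: square aluminium well open at the top, 96 mm wide outside, 36 mm high, on a dark plate 130 mm square, 6 mm thick. Inside 72 mm square, floor 8 mm above the bench, mouth flared at 45 degrees over the top 6 mm. Origin: centre of the underside; z up, x and y along the well's sides
- cup: loose orange reducer cup, square, open at the top: 68 mm wide outside, 55 mm tall, 50 mm inside, walls 9 mm (pinch one from above), floor 5 mm, inner mouth flared at 45 degrees over the top 5 mm (top edge 4 mm thick). Fits the well with 2 mm to spare each side, any of four ways round. 120 g, up to a third more or less. Origin: centre of the underside; z up, x, y along its sides
- jar: loose white paste jar: square body 46 mm wide, corners cut, 60 mm tall; neck 42 mm across. Fits the cup with 2 mm to spare each side, any of four ways round. With cap 92 mm tall, 290 g, up to a third more or less; can be carried by the tight cap. Loose, it turns with the cap; nested, it has about 10 degrees of play each way. Origin: centre of the underside; z up, x, y along its sides
- cap: blue round cap on the jar, 60 mm across, 24 mm tall, white dot on top; three lugs inside its lower edge hold under ribs on the neck. Tight, its underside is 68 mm above the jar's, and its x lies 1 to 8 degrees anticlockwise (from above) of the jar's x. Origin: centre of the underside; z up, x towards the dot
- jar_rim (a point): centre of the jar's neck top, 80 mm above the jar's underside (12 mm above that of the tight cap). A sprung seal disc here pushes the cap up with about 15 N; when the lugs come free it lifts the cap 2.5 mm
- cap_mark (a point): point on the cap's top edge by the dot, 30 mm from its axis. Anticlockwise turning (from above) meets friction of up to about 0.5 N m; the lugs come free when cap x is 50 degrees past jar x, after up to 20 degrees more of hand turning through the jar's play, and meet the next ribs at 97 degrees. Then the cap lifts straight off
- board: bystander, to be left alone: a green circuit board lying flat, 70 x 110 x 6 mm, with small dark components; origin at its underside
- flux_bottle: bystander, to be left alone: an amber bottle with a red cap, 44 mm across, 90 mm tall; origin at its underside
- spatula: bystander, to be left alone: a spatula lying flat, 170 mm long
- spare_jar: bystander, to be left alone: a round white jar with a green cap, 60 mm across, 70 mm tall; origin at its underside
- screwdriver: bystander, to be left alone: a screwdriver lying flat, 160 mm long
Mind the look-alikes: they are no part of the job. What is meant by the cup is not purple or yellow, and is the larger of those in its own colour.

How it is judged (in metres and radians):
On the way, in this order (a step that is already met when the one before it is completed fails the run):
1. the cup sits fully down in the holder (horizontal distance between cup and holder below 0.006 m and z of cup in the frame of holder below 0.012 m and angle between cup's own z axis and vertical below 0.09 rad), for 0.2 s.
2. the jar, its cap still tight, sits fully down in the seated cup (all of step 1 and horizontal distance between jar and cup below 0.006 m and z of jar in the frame of cup below 0.009 m and angle between jar's own z axis and vertical below 0.09 rad and x of cap_mark in the frame of jar above 0.024 m), for 0.2 s.
3. the cap is turned until its lugs are free, with jar and cup seated (all of step 1 and horizontal distance between jar and cup below 0.006 m and z of jar in the frame of cup below 0.009 m and angle between jar's own z axis and vertical below 0.09 rad and x of cap_mark in the frame of jar below 0.0207 m and y of cap_mark in the frame of jar above 0 m), for 0.1 s.
At the end, for the whole second after the job is handed in: Cup seated in holder and jar in cup (within 4 mm in depth, 6 mm off centre, upright); cap held by the fingers alone, off the jar, at rest, underside 8 to 40 mm above the neck, within 12 mm of its axis, tilted under 0.2 rad, turned 46 to 105 degrees past the jar's x (all of step 3 and z of cap in the frame of jar_rim between 0.008 and 0.04 m and horizontal distance between cap and jar_rim below 0.012 m and angle between cap's own z axis and vertical below 0.2 rad and contact force between the fingers and cap above 1 N and contact force between cap and jar below 0.2 N and linear speed of each of cap, jar below 0.03 m/s); the arm keeps its last pose, push and grip.
It fails at once if the cap was turned on well past the point where it came free (over 105 degrees past the jar's x) (x of cap_mark in the frame of jar below -0.008 m).
It fails at once if a bystander was disturbed (moved over 25 mm) (distance of any of board, flux_bottle, spatula, spare_jar, screwdriver from where it was at the start of the episode above 0.025 m).
It also fails if it takes over 59 s, if anything falls off the work surface, if the arm or the gripper's body presses on something with over 40 N, if the wrist force passes 120 N, or if a joint passes its speed limit or range.

## Working session

There is one attempt and no reset: what is moved stays moved. The work goes in short steps, Python scripts to look and compute and a shell command to move; the robot and the scene stay as the last step left them, time stands still between calls to the robot, and variables do not carry over. Pictures are saved under pics/ and viewed, and the job is handed in when it is done.

```bash
mkdir -p pics; ls; python3 - <<'E'
from workcell import ctrl
import cv2, json
o=ctrl.get_obs(); print(o)
for n in("scene","top"):
    im=ctrl.get_image(n); cv2.imwrite(f"pics/{n}0.png",cv2.cvtColor(im["color"],cv2.COLOR_RGB2BGR))
    print(n,im["fx"],im["fy"],im["cx"],im["cy"],im["dist_coeffs"],im["pose"])
E
```

```text
pics
{'t': 0.0, 'qpos': array([-1.25099654e+00,  4.23806969e-01,  1.63068702e+00,  2.70959572e-05,
        1.08857984e+00, -1.90117196e-02]), 'qvel': array([-3.80034905e-05,  2.12116539e-03,  4.11317515e-04,  6.71728793e-04,
       -2.50317925e-04,  3.04848793e-05]), 'joint_torque': array([-2.66780371e-03, -5.44642210e+01, -2.73672599e+01,  6.42657629e-02,
        2.27330031e-02, -1.20868517e-04]), 'ee_pos': array([ 207.5634004 , -588.88375619,  182.32405291]), 'orientation': array([-0.34872731,  2.03919986, -2.03616501]), 'ft_force': array([0.01203835, 0.57550967, 0.34805181]), 'moment': array([-0.03348688, -0.03819625, -0.08754128]), 'width': 87.62366963824365}
scene 429.0702458474837 429.0702458474837 278.5803525787544 210.14793626187583 [-0.0800526  0.         0.         0.         0.       ] [[ 1.16067819e-01  5.89378805e-01 -7.99475381e-01  1.51068056e+03]
 [ 9.93224721e-01 -7.35216202e-02  8.99956944e-02 -9.26539091e+01]
 [-5.73717050e-03 -8.04504316e-01 -5.93919094e-01  7.70025526e+02]
 [ 0.00000000e+00  0.00000000e+00  0.00000000e+00  1.00000000e+00]]
top 414.01861742288014 414.01861742288014 284.44020484928865 205.93250304872822 [-0.07337702  0.          0.          0.          0.        ] [[ 1.49371974e-02 -9.97939590e-01  6.23975550e-02  5.27741947e+02]
 [-9.99886600e-01 -1.50275819e-02 -9.79451212e-04 -1.61499555e+01]
 [ 1.91511751e-03 -6.23758489e-02 -9.98050893e-01  1.14126016e+03]
 [ 0.00000000e+00  0.00000000e+00  0.00000000e+00  1.00000000e+00]]
```

View pics/scene0.png

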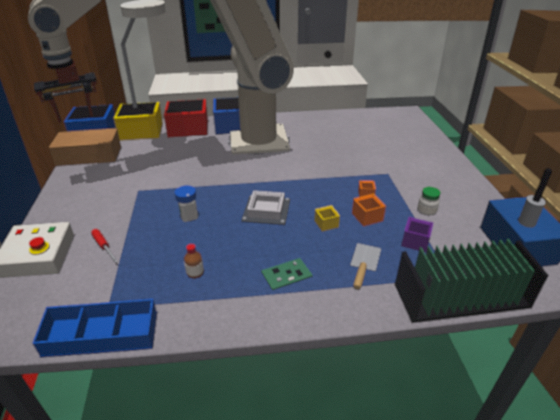

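View pics/top0.png

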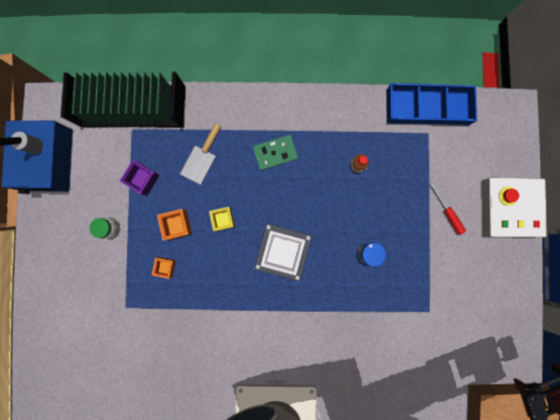

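```bash
cat > h.py <<'E'
import numpy as np, cv2
from workcell import ctrl
from scipy.spatial.transform import Rotation as R
def img(n): return ctrl.get_image(n)
def K(i): return np.array([[i["fx"],0,i["cx"]],[0,i["fy"],i["cy"]],[0,0,1.]])
def rays(i,px):
    u=cv2.undistortPoints(np.asarray(px,float).reshape(-1,1,2),K(i),np.array(i["dist_coeffs"])).reshape(-1,2)
    return np.c_[u,np.ones(len(u))]
def onplane(i,px,z):
    P=np.array(i["pose"]); d=rays(i,px)@P[:3,:3].T; o=P[:3,3]
    return o+d*((z-o[2])/d[:,2])[:,None]
def pts(i,mask):
    """3-D points (world) and pixels from the depth map under mask"""
    m=(mask>0)&(i["z_map"]>0); v,u=np.nonzero(m); P=np.array(i["pose"])
    px=np.c_[u,v]; X=rays(i,px)*i["z_map"][v,u][:,None]
    return X@P[:3,:3].T+P[:3,3],px
def hsv(i): return cv2.cvtColor(i["color"],cv2.COLOR_RGB2HSV)
def proj(i,X):
    P=np.array(i["pose"]); Y=(np.asarray(X,float).reshape(-1,3)-P[:3,3])@P[:3,:3]
    return cv2.projectPoints(Y,np.zeros(3),np.zeros(3),K(i),np.array(i["dist_coeffs"]))[0].reshape(-1,2)
def save(i,name,box=None,s=1):
    c=cv2.cvtColor(i["color"],cv2.COLOR_RGB2BGR)
    if box: c=c[box[1]:box[3],box[0]:box[2]]
    cv2.imwrite("pics/"+name,cv2.resize(c,None,fx=s,fy=s,interpolation=cv2.INTER_CUBIC))
def tcp():
    o=ctrl.get_obs(); return o,np.array(o["ee_pos"]),R.from_rotvec(o["orientation"])
def comps(m,amin=60):
    n,l,st,c=cv2.connectedComponentsWithStats(m.astype(np.uint8))
    return [(c[k],st[k],(l==k)) for k in range(1,n) if st[k,4]>=amin]
E
cat > m1.py <<'E'
from h import *
i=img("top"); H=hsv(i)
def rect(xy):
    r=cv2.minAreaRect(xy.astype(np.float32)); return np.round(r[0],1),np.round(r[1],1),round(r[2],1)
print("orange")
om=cv2.inRange(H,(3,130,80),(17,255,255))
om[:110]=0; om[330:]=0
for c,st,m in comps(om):
    X,px=pts(i,m); z=np.percentile(X[:,2],95); 
    print(c.round(1),st,"ztop",z.round(1),"all",rect(X[X[:,2]>z-8][:,:2]))
    cs,_=cv2.findContours(m.astype(np.uint8),cv2.RETR_EXTERNAL,cv2.CHAIN_APPROX_NONE)
    p=max(cs,key=cv2.contourArea).reshape(-1,2)
    print("  contour on plane",rect(onplane(i,p,z)[:,:2]))
print("holder")
M=np.zeros(H.shape[:2],np.uint8); M[215:290,245:325]=1
X,px=pts(i,M); 
for lo,hi in((30,40),(3,9)):
    s=(X[:,2]>lo)&(X[:,2]<hi); print(lo,hi,s.sum(),np.median(X[s,2]).round(1),rect(X[s][:,:2]))
print("cap")
bm=cv2.inRange(H,(100,150,130),(120,255,255)); bm[:225]=0;bm[290:]=0;bm[:,:345]=0;bm[:,400:]=0
for c,st,m in comps(bm,200):
    X,px=pts(i,m); print(c,st,np.percentile(X[:,2],[5,50,95]).round(1))
o,p,r=tcp(); print(p,r.as_matrix().round(3))
save(i,"jarcrop.png",(345,225,400,285),10); save(i,"cupcrop.png",(120,190,250,290),6)
s=img("scene"); save(s,"jars.png",(160,170,220,230),10); save(s,"hold.png",(230,170,400,250),4)
E
python3 m1.py
```

```text
orange
[359. 163.] [353 155  15  15 123] ztop 84.2 all (array([ 708.4, -218.7]), array([ 7.1, 18.4]), 2.5)
  contour on plane (array([ 709.6, -209.6]), array([37.1, 34.6]), 40.1)
[ 10.1 209. ] [  0 189  17  39 378] ztop -412.7 all (array([ 597.6, 1051.6]), array([ 59.9, 153.6]), 81.3)
  contour on plane (array([ 600. , 1055.7]), array([ 59.6, 150.4]), 87.5)
[173.3 224.3] [158 209  32  31 702] ztop 56.1 all (array([543.3, 278.6]), array([67.7, 67.1]), 15.3)
  contour on plane (array([543.1, 273.6]), array([69.9, 76.1]), 14.9)
[162.6 267.4] [152 258  22  20 336] ztop 38.5 all (array([427. , 306.9]), array([49. , 47.1]), 80.9)
  contour on plane (array([428. , 305.1]), array([50.8, 48.9]), 80.1)
holder
30 40 527 34.7 (array([473.5, -14.3]), array([96.2, 96.2]), 75.6)
3 9 1604 5.7 (array([472.9, -19.5]), array([202.1, 216.9]), 0.9)
cap
[374.43708609 254.58719647] [363 242  24  25 453] [-0.4 91.5 94.6]
[ 207.58857461 -589.01125728  182.46703864] [[-0.943 -0.     0.332]
 [-0.332  0.001 -0.943]
 [-0.    -1.    -0.001]]
```

View pics/jarcrop.png

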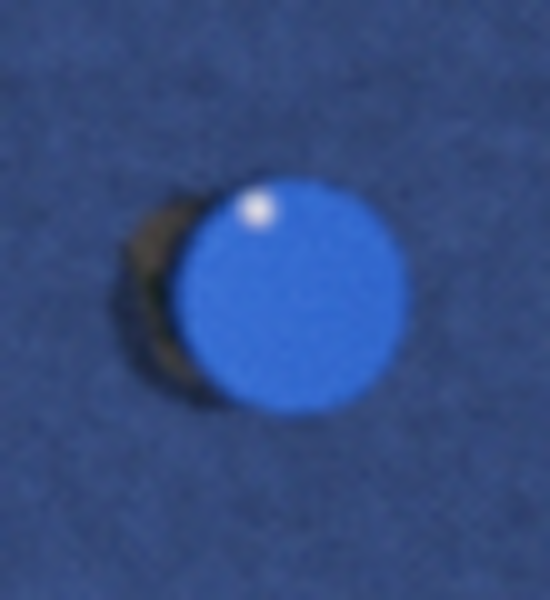

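View pics/cupcrop.png

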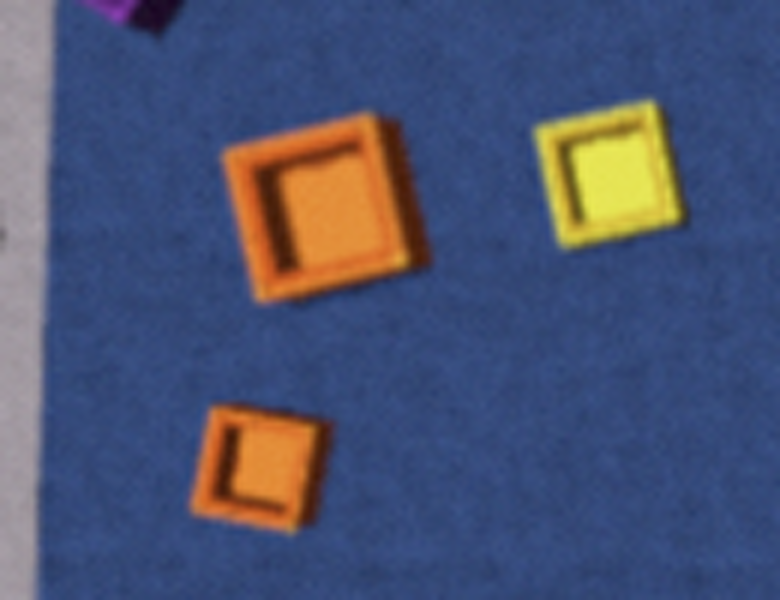

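View pics/jars.png

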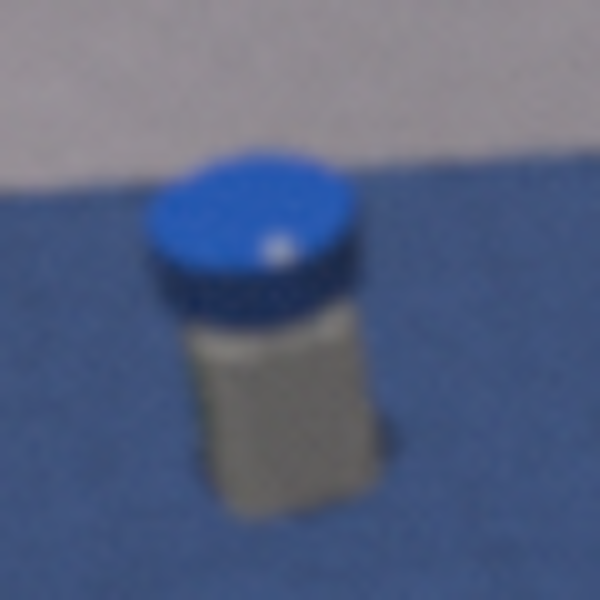

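View pics/hold.png

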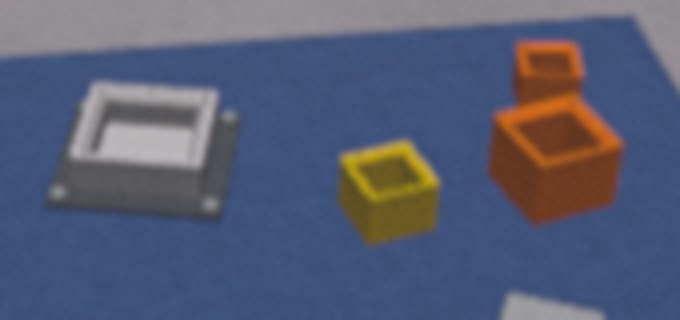

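Orange candidates in the top view are the large cup at (173,224), about 68 mm wide with its top at 55 mm, and the small one at (163,268), about 48 mm wide and 38 mm tall. Yellow (221,219) and purple (139,177) are ruled out by colour. The crop shows the large orange one is the cup. The holder is at (284,252). The jar is at (374,254), with its dot at about (371,246).

```bash
cat >> h.py <<'E'
def plan(x,y,z,jaw):
    """shift (cm) and turn (rad) in tool axes to a straight-down pose with jaws along angle jaw (deg)"""
    o,p,r=tcp(); a=np.radians(jaw); c,s=np.cos(a),np.sin(a)
    M=np.array([[s,0,c],[-c,0,s],[0,-1,0]])
    d=r.inv().apply(np.array([x,y,z])-p)/10; w=(r.inv()*R.from_matrix(M)).as_rotvec()
    print("tcp",p.round(1),"jaw",np.degrees(np.arctan2(*r.as_matrix()[[1,0],2])).round(2),"width",round(o["width"],1),"t",round(o["t"],2),"F",np.round(o["ft_force"],1))
    print("shift cm",d.round(2),"turn",w.round(3))
def box(xy):
    b=cv2.boxPoints(cv2.minAreaRect(xy.astype(np.float32))); return b
def sq(xy):
    b=box(xy); e=b[1]-b[0]; a=np.degrees(np.arctan2(e[1],e[0]))%90
    return b.mean(0).round(1),np.round([np.linalg.norm(e),np.linalg.norm(b[2]-b[1])],1),a.round(2)
E
python3 - <<'E'
from h import *
for n in("top","scene"):
    i=img(n); H=hsv(i); om=cv2.inRange(H,(3,130,60),(17,255,255))
    g=proj(i,[[543,278,40],[473,-14,20],[510,-240,92]]); print(n,g.round(0))
    for c,st,m in comps(om):
        if np.hypot(*(c-g[0]))<25:
            X,_=pts(i,cv2.dilate(m.astype(np.uint8),np.ones((3,3))))
            for lo,hi in((50,60),(52,58)):
                s=(X[:,2]>lo)&(X[:,2]<hi); print(" cup",s.sum(),np.median(X[s,2]).round(1),sq(X[s][:,:2]))
    M=np.zeros(om.shape,np.uint8); cv2.circle(M,tuple(g[1].astype(int).tolist()),45,1,-1)
    X,_=pts(i,M); s=(X[:,2]>33)&(X[:,2]<40)&(np.hypot(X[:,0]-473,X[:,1]+14)<75); print(" holder",s.sum(),sq(X[s][:,:2]))
    M[:]=0; cv2.circle(M,tuple(proj(i,onplane(i,[[374.4,254.6]],92))[0].astype(int).tolist()) if n=="top" else (187,193),16,1,-1)
    X,px=pts(i,M); s=(X[:,2]>87)&(X[:,2]<97); (c,rad)=cv2.minEnclosingCircle(X[s][:,:2].astype(np.float32)); print(" cap",s.sum(),np.median(X[s,2]).round(1),np.round(c,1),round(rad,1), X[s].mean(0).round(1))
    bl=px[s]; v=H[bl[:,1],bl[:,0]]; w=bl[(v[:,1]<150)&(v[:,2]>150)] ; print("  white px",w.tolist())
    # dot: saturation-weighted centroid on plane z=92
    c0=X[s].mean(0)[:2]; Y=onplane(i,bl,92)
    k=np.hypot(*(Y[:,:2]-c0).T)<27; wt=np.clip(np.median(v[:,1])-20-v[:,1].astype(float),0,None)*k
    dd=(Y*wt[:,None]).sum(0)/wt.sum(); print("  dot",dd.round(1),"from centre",(dd[:2]-c0).round(1),np.degrees(np.arctan2(*(dd[:2]-c0)[::-1])).round(1))
a=np.radians(15.2); plan(543.3-29.5*np.cos(a),278.6-29.5*np.sin(a),120,15.2)
E
```

```text
top [[174. 224.]
 [283. 252.]
 [372. 240.]]
 cup 279 53.4 (array([543.7, 278.8], dtype=float32), array([67.9, 68.4], dtype=float32), np.float32(15.71))
 cup 203 54.2 (array([543.7, 278.8], dtype=float32), array([67.9, 68.4], dtype=float32), np.float32(15.71))
 holder 379 (array([473.6, -14.2], dtype=float32), array([95.9, 95.9], dtype=float32), np.float32(75.64))
 cap 412 91.8 [ 474.9 -245.8] 29.7 [ 474.7 -245.1   91.8]
  white px [[369, 244], [370, 244], [371, 244], [369, 245], [370, 245], [372, 245], [370, 246], [371, 246], [372, 246], [369, 247], [370, 247], [371, 247]]
  dot [ 496.1 -236.4   92. ] from centre [21.4  8.8] 22.3
scene [[368. 207.]
 [266. 205.]
 [186. 198.]]
 cup 189 53.8 (array([542.8, 278.7], dtype=float32), array([72.9, 74.3], dtype=float32), np.float32(16.41))
 cup 144 54.3 (array([542.8, 278.7], dtype=float32), array([72.9, 74.3], dtype=float32), np.float32(16.41))
 holder 228 (array([473.1, -14.3], dtype=float32), array([102.7,  96.9], dtype=float32), np.float32(74.93))
 cap 207 92.3 [ 474.5 -242.2] 31.4 [ 476.9 -244.5   92. ]
  white px [[182, 186], [183, 186], [190, 186], [191, 186], [179, 187], [180, 187], [193, 187], [178, 188], [187, 193], [188, 193], [186, 194], [187, 194], [188, 194], [189, 194], [186, 195], [187, 195], [188, 195]]
  dot [ 493.5 -235.8   92. ] from centre [16.6  8.7] 27.7
tcp [ 207.7 -589.3  182.8] jaw -70.59 width 88.0 t 0.3 F [-0.1 -0.5 -0.9]
shift cm [-57.56   6.32 -70.91] turn [ 0.    -1.497 -0.   ]
```

```bash
python3 -m jog '[[0.45,[-57.56,5.0,-70.9],[0,-1.5,0]],[0.45,[-57.56,5.0,-70.9],[0,-1.5,0]],[0.45,[-57.56,5.0,-70.9],[0,-1.5,0]],[0.45,[-57.56,5.0,-70.9],[0,-1.5,0]],[0.45,[-57.56,5.0,-70.9],[0,-1.5,0]],[0.45,[-57.56,5.0,-70.9],[0,-1.5,0]],[0.45,[-57.56,5.0,-70.9],[0,-1.5,0]],[0.45,[-57.56,5.0,-70.9],[0,-1.5,0]]]'; cat > p.py <<'E'
from h import *; import sys
plan(*map(float,sys.argv[1:5]))
E
python3 p.py 515.1 270.8 120 15.5
```

```text
t: 1.1
ee_pos: [342.5, -211.6, 161.4]
orientation: [-1.196, 1.228, -1.229]
ft_force: [0.6, -0.3, 0.5]
width: 39.6
tcp [ 342.5 -211.6  161.4] jaw -1.52 width 39.6 t 1.1 F [ 0.6 -0.3  0.5]
shift cm [-48.68   4.13  15.98] turn [-0.001 -0.297  0.001]
```

```bash
python3 -m jog '[[0.45,[-48.68,4.1,16.0],[0,-0.297,0]],[0.45,[-48.68,4.1,16.0],[0,-0.297,0]],[0.45,[-48.68,4.1,16.0],[0,-0.297,0]],[0.45,[-48.68,4.1,16.0],[0,-0.297,0]],[0.45,[-48.68,4.1,16.0],[0,-0.297,0]],[0.45,[-48.68,4.1,16.0],[0,-0.297,0]],[0.45,[-48.68,4.1,16.0],[0,-0.297,0]],[0.45,[-48.68,4.1,16.0],[0,-0.297,0]]]'; python3 p.py 515.1 270.8 120 15.5;python3 -m jog '[[0.45,[-15,1.3,5.0],[0,-0.1,0]],[0.45,[0,0,0],[0,0,0]]]' >/dev/null; python3 p.py 515.1 270.8 120 15.5
```

```text
t: 1.9
ee_pos: [479.1, 163.6, 129.3]
orientation: [-1.323, 1.011, -1.012]
ft_force: [1.3, 0.1, 0.6]
width: 39.5
tcp [479.1 163.6 129.3] jaw 15.21 width 39.5 t 1.9 F [1.3 0.1 0.6]
shift cm [-9.4   0.93  6.29] turn [-0.    -0.005  0.   ]
tcp [478.7 175.7 128.9] jaw 16.52 width 39.5 t 2.1 F [ 1.5 -2.4  0.3]
shift cm [-8.08  0.93  6.2 ] turn [-0.003  0.018 -0.003]
```

```bash
python3 -m jog '[[0.45,[-8.08,0.93,6.2],[0,0.018,0]],[0.45,[-8.08,0.93,6.2],[0,0.018,0]],[0.45,[-8.08,0.93,6.2],[0,0.018,0]],[0.45,[-8.08,0.93,6.2],[0,0.018,0]],[0.45,[-8.08,0.93,6.2],[0,0.018,0]]]'; python3 p.py 515.1 270.8 32 15.5;  python3 - <<'E'
from h import *
s=img("scene"); save(s,"a1.png",(320,110,440,240),5)
E
```

```text
t: 2.6
ee_pos: [516.5, 254.8, 119.7]
orientation: [-1.317, 1.026, -1.025]
ft_force: [0.0, -0.4, -0.0]
width: 39.8
tcp [516.5 254.8 119.7] jaw 14.17 width 39.8 t 2.6 F [ 0.  -0.4 -0. ]
shift cm [-1.59  8.77  0.27] turn [ 0.001 -0.023  0.   ]
```

View pics/a1.png

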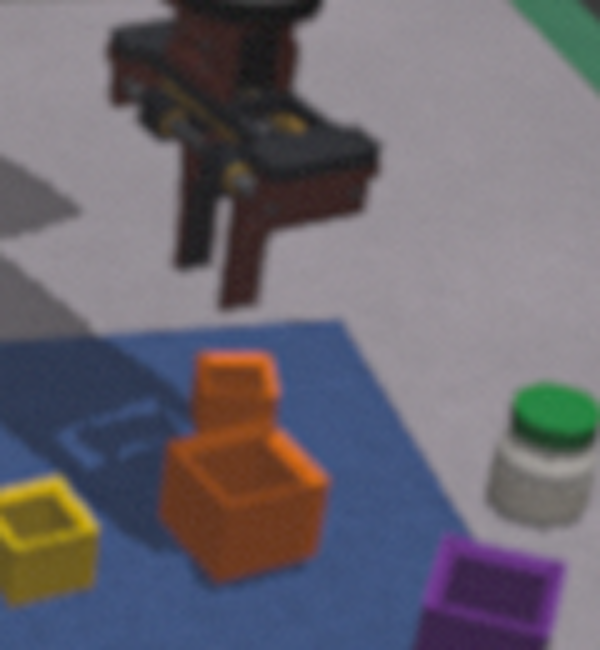

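The crop shows the gripper above the untouched cup, its jaws lined up across the near wall. It had not settled yet, so I'll correct and then descend.

```bash
python3 -m jog '[[0.45,[0,0,0],[0,0,0]],[0.45,[0,0,0],[0,0,0]]]'; python3 p.py 515.1 270.8 70 15.5
```

```text
t: 2.85
ee_pos: [517.2, 254.8, 120.2]
orientation: [-1.316, 1.026, -1.026]
ft_force: [-0.1, 0.5, -0.1]
width: 39.6
tcp [517.2 254.8 120.2] jaw 14.11 width 39.6 t 2.85 F [-0.1  0.5 -0.1]
shift cm [-1.6   5.02  0.19] turn [-0.    -0.024  0.   ]
```

```bash
python3 -m jog '[[0.45,[-1.6,0,0.19],[0,-0.024,0]],[0.45,[-1.6,2.5,0.19],[0,-0.024,0]],[0.45,[-1.6,5.0,0.19],[0,-0.024,0]],[0.45,[-1.6,5.0,0.19],[0,-0.024,0]],[0.45,[-1.6,5.0,0.19],[0,-0.024,0]]]'; python3 p.py 515.1 270.8 32 15.5
```

```text
t: 3.35
ee_pos: [515.1, 272.0, 70.1]
orientation: [-1.326, 1.007, -1.006]
ft_force: [0.7, -0.8, 0.4]
width: 39.3
tcp [515.1 272.   70.1] jaw 15.57 width 39.3 t 3.35 F [ 0.7 -0.8  0.4]
shift cm [ 0.12  3.81 -0.03] turn [0.001 0.001 0.   ]
```

```bash
python3 -m jog '[[0.45,[0.1,2.0,0],[0,0,0]],[0.45,[0.1,3.8,0],[0,0,0]],[0.45,[0.1,3.8,0],[0,0,0]],[0,[0.1,3.8,0],[0,0,0]],[0,[0.1,3.8,0],[0,0,0]],[0,[0.1,3.8,0],[0,0,0]],[0,[0.1,3.8,0],[0,0,0]],[0,[0.1,3.8,0],[0,0,0]]]'; python3 p.py 515.1 270.8 150 15.5
```

```text
t: 4.15
ee_pos: [515.8, 270.6, 32.5]
orientation: [-1.325, 1.007, -1.007]
ft_force: [0.3, 0.1, -0.1]
width: 2.7
tcp [515.8 270.6  32.5] jaw 15.53 width 2.7 t 4.15 F [ 0.3  0.1 -0.1]
shift cm [ -0.04 -11.75  -0.05] turn [-0.001  0.    -0.   ]
```

The width is 2.7 mm, less than the 9 mm wall. I'll look.

```bash
python3 - <<'E'
from h import *
s=img("scene"); save(s,"a2.png",(320,110,440,240),5)
i=img("top"); save(i,"a3.png",(120,180,240,290),6)
o,p,r=tcp(); print(o["width"]); print(proj(i,[p]),proj(s,[p]))
om=cv2.inRange(hsv(i),(3,130,60),(17,255,255))
for c,st,m in comps(om):
    if c[0]<200 and c[0]>140: 
        X,_=pts(i,m); print(c,st,np.percentile(X[:,2],95),sq(X[X[:,2]>50][:,:2]) if (X[:,2]>50).sum()>5 else "")
E
```

```text
0.5190637664230738
[[176.81487791 234.57320604]] [[362.86193525 203.5311287 ]]
[180.76092545 222.00771208] [170 209  22  28 389] 164.5104498196278 (array([546.7, 257.2], dtype=float32), array([30.6, 74.3], dtype=float32), np.float32(21.07))
```

View pics/a2.png

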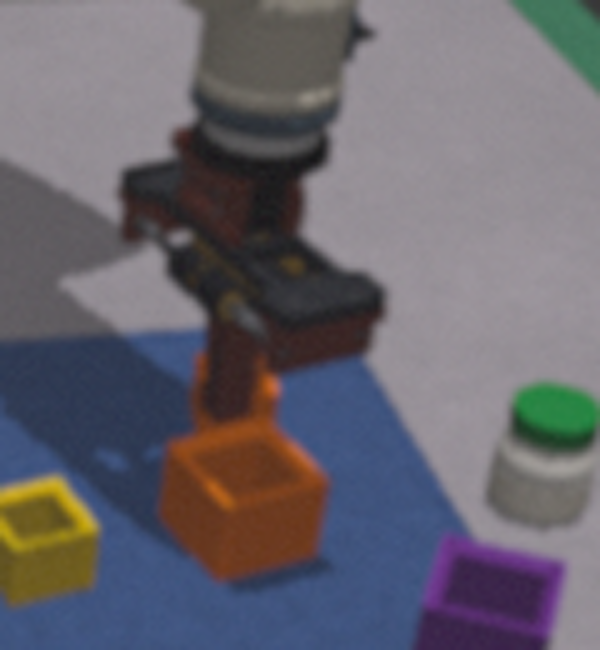

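View pics/a3.png

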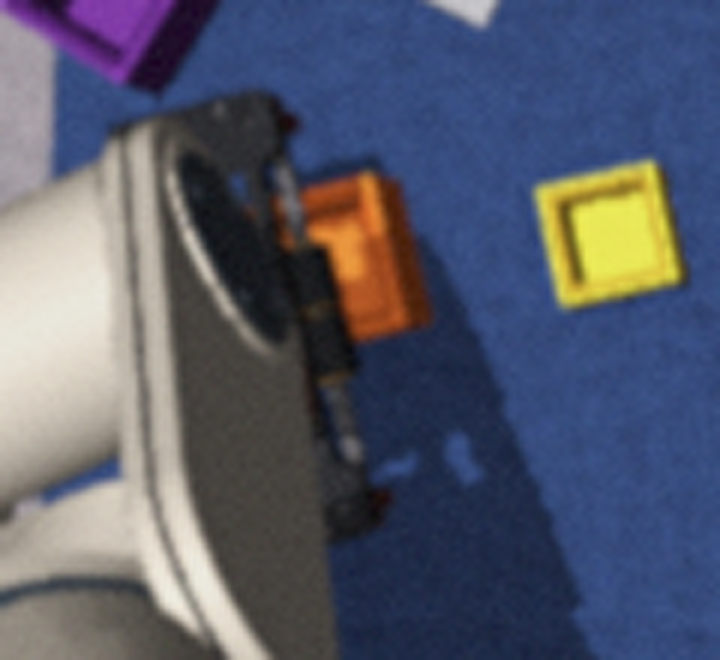

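```bash
python3 - <<'E'
from h import *
s=img("scene"); i=img("top")
print("scene line",proj(s,[[515.8,270.6,z] for z in(32,55,80,110)]).round(1).tolist())
print("top line",proj(i,[[515.8,270.6,z] for z in(32,55,80,110,160)]).round(1).tolist())
for im in(s,i):
    c=np.array([543.5,278.7]);a=np.radians(15.5);e=np.array([np.cos(a),np.sin(a)]);f=np.array([-e[1],e[0]])
    for h in(55,0): print([proj(im,[[*(c+34*(u*e+v*f)),h]])[0].round(1).tolist() for u,v in((-1,-1),(-1,1),(1,1),(1,-1))])
c=cv2.cvtColor(s["color"],cv2.COLOR_RGB2BGR)[160:240,330:410]; cv2.imwrite("pics/a4.png",cv2.resize(c,None,fx=7,fy=7,interpolation=cv2.INTER_CUBIC))
X,px=pts(s,np.ones(s["z_map"].shape)); m=(np.abs(px[:,0]-367)<25)&(np.abs(px[:,1]-205)<30)&(X[:,2]>48)&(X[:,2]<60)&(X[:,0]>500)
print(sq(X[m][:,:2]),m.sum())
E
```

```text
scene line [[362.9, 203.6], [363.7, 197.2], [364.7, 190.1], [365.9, 181.4]]
top line [[176.8, 234.5], [174.6, 234.6], [172.1, 234.6], [168.8, 234.7], [163.1, 234.9]]
[[352.9, 198.8], [372.8, 193.8], [385.6, 206.2], [365.1, 211.7]]
[[351.1, 213.9], [370.6, 208.7], [383.0, 221.4], [363.0, 227.1]]
[[187.4, 233.3], [162.5, 239.7], [156.5, 214.8], [181.2, 208.3]]
[[192.0, 233.2], [168.3, 239.4], [162.5, 215.6], [186.1, 209.4]]
(array([541.7, 279.5], dtype=float32), array([71.2, 74.9], dtype=float32), np.float32(14.12)) 224
```

View pics/a4.png

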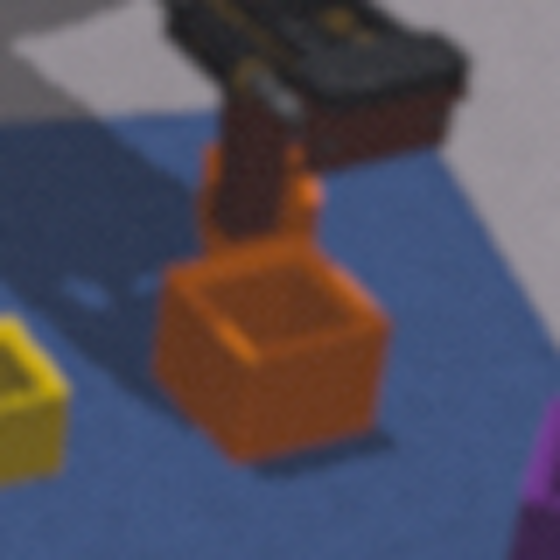

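```bash
python3 - <<'E'
from h import *
s=img("scene")
X,px=pts(s,np.ones(s["z_map"].shape)); H=hsv(s)
m=(px[:,0]>355)&(px[:,0]<376)&(px[:,1]>172)&(px[:,1]<200)
for v in range(172,200,3):
    k=m&(px[:,1]==v)
    print(v,[(int(a),*x.round(0).astype(int).tolist()) for a,x in zip(px[k][:,0],X[k]) if 358<=a<=374 and a%2==0])
E
```

```text
172 []
175 [(358, 309, 315, 1), (360, 305, 324, -2), (362, 510, 259, 129), (364, 519, 262, 134), (366, 528, 264, 140), (368, 545, 264, 150), (370, 576, 258, 169), (372, 574, 264, 168), (374, 599, 260, 183)]
178 [(358, 328, 310, 1), (360, 329, 317, 2), (362, 513, 259, 121), (364, 524, 261, 128), (366, 531, 264, 131), (368, 530, 270, 130), (370, 527, 277, 128), (372, 585, 261, 165), (374, 599, 261, 174)]
181 [(358, 348, 304, 2), (360, 404, 292, 39), (362, 515, 259, 112), (364, 527, 261, 119), (366, 528, 266, 119), (368, 530, 272, 120), (370, 527, 279, 118), (372, 406, 331, 37), (374, 604, 261, 168)]
184 [(358, 362, 301, 0), (360, 419, 288, 37), (362, 520, 259, 105), (364, 526, 262, 108), (366, 528, 267, 109), (368, 522, 276, 105), (370, 524, 281, 106), (372, 417, 328, 33), (374, 601, 263, 157)]
187 [(358, 384, 295, 3), (360, 432, 284, 35), (362, 516, 261, 92), (364, 531, 262, 101), (366, 523, 271, 96), (368, 525, 276, 96), (370, 525, 282, 96), (372, 420, 328, 24), (374, 439, 328, 36)]
190 [(358, 408, 287, 8), (360, 509, 259, 77), (362, 522, 260, 86), (364, 527, 264, 88), (366, 524, 272, 85), (368, 523, 278, 85), (370, 524, 284, 85), (372, 452, 317, 34), (374, 449, 325, 32)]
193 [(358, 414, 287, 0), (360, 441, 284, 19), (362, 523, 261, 75), (364, 524, 267, 76), (366, 524, 273, 75), (368, 521, 280, 73), (370, 451, 313, 23), (372, 449, 320, 21), (374, 452, 325, 22)]
196 [(358, 431, 282, 0), (360, 443, 284, 9), (362, 449, 289, 12), (364, 509, 274, 54), (366, 509, 279, 54), (368, 512, 285, 55), (370, 509, 292, 53), (372, 511, 297, 54), (374, 512, 303, 54)]
199 [(358, 522, 252, 55), (360, 518, 259, 51), (362, 516, 266, 49), (364, 515, 272, 48), (366, 514, 279, 47), (368, 520, 283, 50), (370, 508, 294, 41), (372, 511, 299, 43), (374, 520, 301, 49)]
```

Depth says the closed fingers sit at about (515,271), as commanded, but their tips end near z≈67 instead of 32. They closed above the cup without touching it. I'll rise a little and measure the true tip height.

```bash
python3 -m jog '[[0.45,[0,-3,0],[0,0,0]],[0.45,[0,-6,0],[0,0,0]],[0.45,[0,-6,0],[0,0,0]],[0.45,[0,-6,0],[0,0,0]],[0.45,[0,-6,0],[0,0,0]]]'; python3 - <<'E'
from h import *
s=img("scene"); save(s,"b1.png",(330,130,410,220),7)
o,p,r=tcp(); z=r.as_matrix()[:,2]; w=o["width"]
print(p,w)
for sg in(1,-1):
    print(sg,[(h,proj(s,[p+sg*z*(w/2+6)+[0,0,h]])[0].round(1).tolist()) for h in(0,20,40,60,80)])
X,px=pts(s,np.ones(s["z_map"].shape))
q=(X-p); jw=q@z; lat=q@r.as_matrix()[:,0]
for lo,hi in((5,45),(-45,-5)):
    k=(jw>lo)&(jw<hi)&(np.abs(lat)<14)&(X[:,2]>60)&(X[:,2]<175)
    hgt=X[k,2]-p[2]; print(lo,hi,k.sum(),np.percentile(hgt,[0,2,5,10,50]).round(1), np.histogram(hgt,bins=range(-30,80,5)))
E
```

```text
t: 4.9
ee_pos: [514.8, 270.1, 91.0]
orientation: [-1.327, 1.008, -1.007]
ft_force: [0.2, 0.1, -0.4]
width: 36.7
[514.62955028 270.08874644  90.80850111] 38.946131831168124
1 [(0, [369.5, 191.4]), (20, [370.4, 185.5]), (40, [371.2, 179.5]), (60, [372.1, 173.3]), (80, [373.0, 167.1])]
-1 [(0, [360.2, 182.4]), (20, [361.0, 176.6]), (40, [361.7, 170.6]), (60, [362.5, 164.6]), (80, [363.2, 158.5])]
5 45 110 [41.7 42.5 44.2 46.4 62.8] (array([ 0,  0,  0,  0,  0,  0,  0,  0,  0,  0,  0,  0,  0,  0,  7, 14, 14,
       15, 10, 12, 13]), array([-30, -25, -20, -15, -10,  -5,   0,   5,  10,  15,  20,  25,  30,
        35,  40,  45,  50,  55,  60,  65,  70,  75]))
-45 -5 111 [38.5 41.1 42.7 45.7 62.4] (array([ 0,  0,  0,  0,  0,  0,  0,  0,  0,  0,  0,  0,  0,  1,  8, 15, 11,
       14, 12, 16, 10]), array([-30, -25, -20, -15, -10,  -5,   0,   5,  10,  15,  20,  25,  30,
        35,  40,  45,  50,  55,  60,  65,  70,  75]))
```

View pics/b1.png

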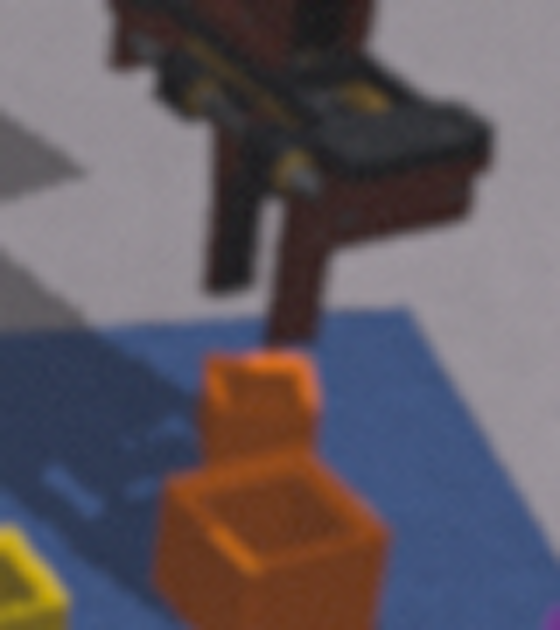

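```bash
python3 - <<'E'
from h import *
o,p,r=tcp(); z=r.as_matrix()[:,2]; x=r.as_matrix()[:,0]
for n in("scene","top"):
    s=img(n); X,px=pts(s,np.ones(s["z_map"].shape)); q=X-p; jw=q@z; lat=q@x; h=q[:,2]
    m=(np.abs(jw)<110)&(np.abs(lat)<60)&(h>30)&(h<260)
    for lo in range(35,260,15):
        k=m&(h>=lo)&(h<lo+15)
        if k.sum()>3: print(n,lo,k.sum(),"jaw",np.percentile(jw[k],[2,50,98]).round(0),"lat",np.percentile(lat[k],[2,50,98]).round(0))
E
```

```text
scene 35 47 jaw [-24. -17.  29.] lat [-10.   2.  13.]
scene 50 78 jaw [-26.  23.  31.] lat [-11.   3.  12.]
scene 65 73 jaw [-25.  19.  32.] lat [-10.   4.  13.]
scene 80 68 jaw [-28. -18.  33.] lat [-9.  6. 12.]
scene 95 46 jaw [-32.  23.  37.] lat [ 4. 10. 13.]
scene 110 65 jaw [-75.  77.  83.] lat [-26.  12.  32.]
scene 125 300 jaw [-75.  37.  82.] lat [-28.  24.  34.]
scene 140 268 jaw [-78.  29.  88.] lat [-28.  21.  34.]
scene 155 526 jaw [-83.  31.  90.] lat [-27.  12.  33.]
scene 170 143 jaw [-39.   9.  19.] lat [-20.  16.  23.]
scene 185 90 jaw [-38.  11.  18.] lat [-19.   5.  22.]
scene 200 88 jaw [-37.  10.  35.] lat [-12.  30.  36.]
scene 215 188 jaw [-20.  25.  38.] lat [-28.  20.  36.]
scene 230 126 jaw [-10.  28.  41.] lat [-26.  20.  41.]
scene 245 180 jaw [-15.  31.  41.] lat [-21.  23.  40.]
top 35 8 jaw [-15.  24.  30.] lat [-2. 13. 14.]
top 50 7 jaw [22. 24. 27.] lat [-1. 13. 14.]
top 110 7 jaw [-79. -27.  78.] lat [30. 35. 35.]
top 125 195 jaw [-74.   1.  77.] lat [23. 29. 36.]
top 140 194 jaw [-80.  23.  81.] lat [12. 29. 35.]
top 155 483 jaw [-85.  41.  88.] lat [-1. 23. 34.]
top 200 30 jaw [-37. -23.  21.] lat [32. 34. 39.]
top 215 17 jaw [-11.   4.  17.] lat [35. 37. 39.]
```

The measured tip, and the body start too (at +118 mm instead of 80), both sit about 41 mm above the reported TCP. The reading is off along the tool axis by that amount, while x and y agree. From here I'll use true tip z = reported + 41, and descend to reported −9, checking the pinch width.

```bash
python3 p.py 515.1 270.8 -9 15.5
```

```text
tcp [514.8 270.1  90.8] jaw 15.52 width 39.4 t 5.05 F [0.4 0.3 0.6]
shift cm [-0.06  9.98  0.07] turn [0.002 0.    0.   ]
```

```bash
python3 -m jog '[[0.45,[0,4.0,0.05],[0,0,0]],[0.45,[0,6.5,0.05],[0,0,0]],[0.45,[0,7.5,0.05],[0,0,0]],[0.45,[0,8.5,0.05],[0,0,0]],[0.45,[0,8.5,0.05],[0,0,0]]]'; python3 - <<'E'
from h import *
s=img("scene"); save(s,"b2.png",(330,150,410,230),7)
E
python3 p.py 515.1 270.8 -9 15.5
```

```text
t: 5.55
ee_pos: [515.5, 270.4, 6.1]
orientation: [-1.327, 1.008, -1.007]
ft_force: [-1.4, -0.3, 0.0]
width: 39.5
tcp [516.1 270.7   7. ] jaw 15.53 width 39.8 t 5.6 F [ 0.8 -0.6  0.5]
shift cm [-0.04  1.6  -0.09] turn [0. 0. 0.]
```

View pics/b2.png

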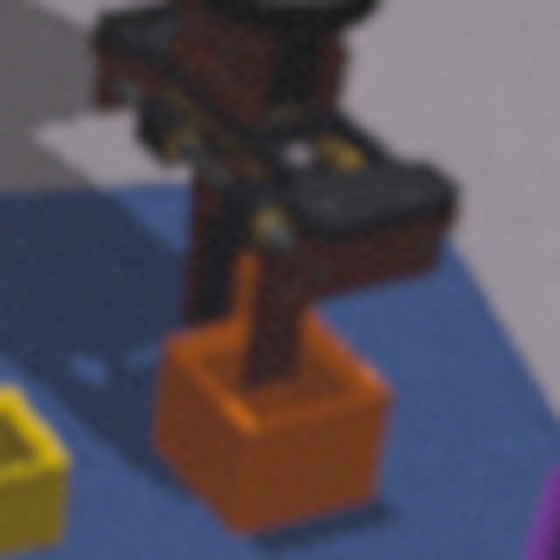

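The picture shows one finger inside the cup (crop 270,380) and one behind the near wall, with no contact. I'll go down to depth and close.

```bash
python3 -m jog '[[0.45,[0,1.0,0],[0,0,0]],[0.45,[0,1.6,0],[0,0,0]],[0.45,[0,1.6,0],[0,0,0]],[0,[0,1.6,0],[0,0,0]],[0,[0,1.6,0],[0,0,0]],[0,[0,1.6,0],[0,0,0]],[0,[0,1.6,0],[0,0,0]],[0,[0,1.6,0],[0,0,0]]]'; python3 -m jog '[[0,[0,0,0],[0,0,0]]]'; python3 p.py 515.1 270.8 60 15.5
```

```text
t: 6.4
ee_pos: [516.0, 270.6, -8.8]
orientation: [-1.325, 1.007, -1.007]
ft_force: [-0.5, -1.1, 1.0]
width: 9.0
t: 6.5
ee_pos: [516.0, 270.6, -8.8]
orientation: [-1.325, 1.007, -1.007]
ft_force: [-1.4, -0.5, 2.1]
width: 9.0
tcp [516.  270.6  -8.8] jaw 15.53 width 9.0 t 6.5 F [-1.4 -0.5  2.1]
shift cm [-0.04 -6.88 -0.08] turn [ 0.  0. -0.]
```

```bash
python3 -m jog '[[0,[0,-2,0],[0,0,0]],[0,[0,-5,0],[0,0,0]],[0,[0,-7.5,0],[0,0,0]],[0,[0,-7.5,0],[0,0,0]],[0,[0,-7.5,0],[0,0,0]]]'; python3 p.py 445.4 -7 66 -14.5
```

```text
t: 7.0
ee_pos: [516.1, 270.7, 66.1]
orientation: [-1.325, 1.007, -1.007]
ft_force: [-0.5, -0.5, -1.6]
width: 8.5
tcp [516.1 270.7  66.1] jaw 15.53 width 8.5 t 7.0 F [-0.5 -0.5 -1.6]
shift cm [ 2.486e+01 -1.000e-02 -1.425e+01] turn [-0.001  0.524 -0.   ]
```

```bash
python3 -m jog '[[0,[3,0,-1.7],[0,0.07,0]],[0,[7,0,-4],[0,0.15,0]],[0,[11,0,-6.3],[0,0.23,0]],[0,[15,0,-8.6],[0,0.31,0]],[0,[19,0,-10.9],[0,0.4,0]],[0,[22.5,0,-12.9],[0,0.47,0]],[0,[24.86,0,-14.25],[0,0.524,0]],[0,[24.86,0,-14.25],[0,0.524,0]]]';python3 -m jog '[[0,[0,0,0],[0,0,0]],[0,[0,0,0],[0,0,0]]]'; cat > mc.py <<'E'
from h import *
import sys
for n in("top","scene"):
    i=img(n); save(i,f"{sys.argv[1]}_{n}.png",(230,170,340,290) if n=="top" else (210,130,320,250),5)
    om=cv2.inRange(hsv(i),(3,130,50),(17,255,255)); g=proj(i,[[473,-14,90]])[0]
    X,px=pts(i,om); k=(np.hypot(X[:,0]-473,X[:,1]+14)<80)&(X[:,2]>0); X=X[k]
    z=np.percentile(X[:,2],97); t=X[X[:,2]>z-5]; print(n,len(X),"ztop",z.round(1),sq(t[:,:2]),"bottom",np.percentile(X[:,2],2).round(1))
E
python3 mc.py c1;python3 p.py 445.4 -7 66 -14.5
```

```text
t: 7.8
ee_pos: [442.9, -9.4, 64.7]
orientation: [-1.079, 1.399, -1.395]
ft_force: [0.3, 0.5, -0.9]
width: 9.1
t: 8.0
ee_pos: [445.2, -6.4, 65.4]
orientation: [-1.08, 1.393, -1.392]
ft_force: [0.5, -0.5, -0.7]
width: 8.3
top 197 ztop 309.6 (array([487., -14.], dtype=float32), array([21. ,  2.9], dtype=float32), np.float32(7.44)) bottom 75.7
scene 610 ztop 130.1 (array([475.7, -12.1], dtype=float32), array([74.4, 67.2], dtype=float32), np.float32(76.49)) bottom 80.2
tcp [445.4  -6.1  65.7] jaw -14.4 width 8.4 t 8.1 F [-0.  -0.2 -0.4]
shift cm [ 0.08 -0.03  0.02] turn [ 0.     0.002 -0.   ]
```

View pics/c1_top.png

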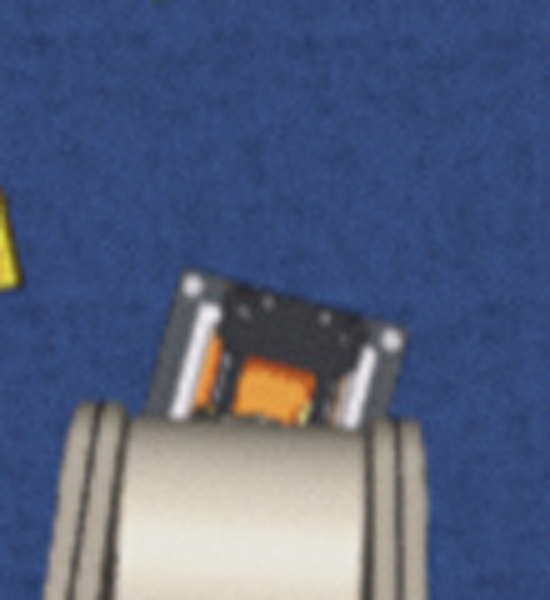

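View pics/c1_scene.png

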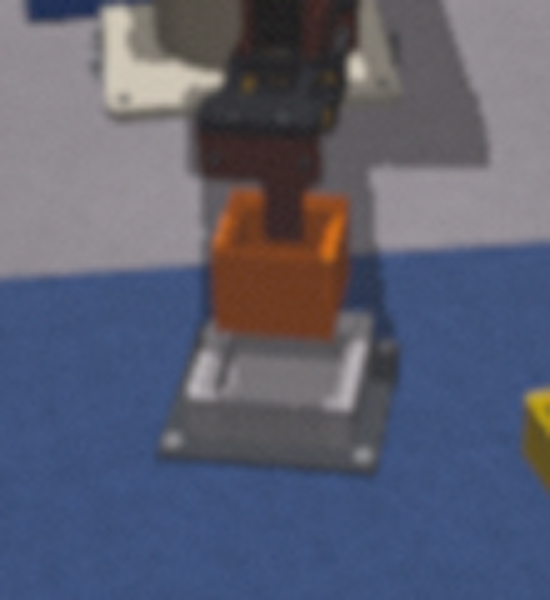

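The top view shows orange over the well at (287,248). In the scene view the cup hangs level above the holder, rim at 130 mm, so its underside is at 75. I'll correct by about 1 mm and lower.

```bash
python3 p.py 444.8 -7.4 30 -14.5; python3 -m jog '[[0,[0.14,1.5,-0.03],[0,0.002,0]],[0,[0.14,3.0,-0.03],[0,0.002,0]],[0,[0.14,3.6,-0.03],[0,0.002,0]],[0,[0.14,3.6,-0.03],[0,0.002,0]],[0,[0.14,3.6,-0.03],[0,0.002,0]]]'; python3 mc.py c2; python3 p.py 444.8 -7.4 0 -14.5
```

```text
tcp [445.4  -6.1  65.7] jaw -14.4 width 8.4 t 8.1 F [-0.  -0.2 -0.4]
shift cm [ 0.14  3.57 -0.02] turn [ 0.     0.002 -0.   ]
t: 8.6
ee_pos: [444.9, -7.9, 30.2]
orientation: [-1.078, 1.394, -1.394]
ft_force: [0.0, 0.4, -1.0]
width: 8.6
top 182 ztop 192.9 (array([490.8, -19.8], dtype=float32), array([16.6, 33.8], dtype=float32), np.float32(78.8)) bottom 38.8
scene 587 ztop 95.2 (array([482.4, -16.6], dtype=float32), array([87.8, 68.6], dtype=float32), np.float32(74.94)) bottom 46.3
tcp [445.1  -8.1  30.5] jaw -14.59 width 9.2 t 8.7 F [-1.2  0.4 -1.5]
shift cm [-0.06  3.05 -0.05] turn [-0.001 -0.002 -0.   ]
```

View pics/c2_scene.png

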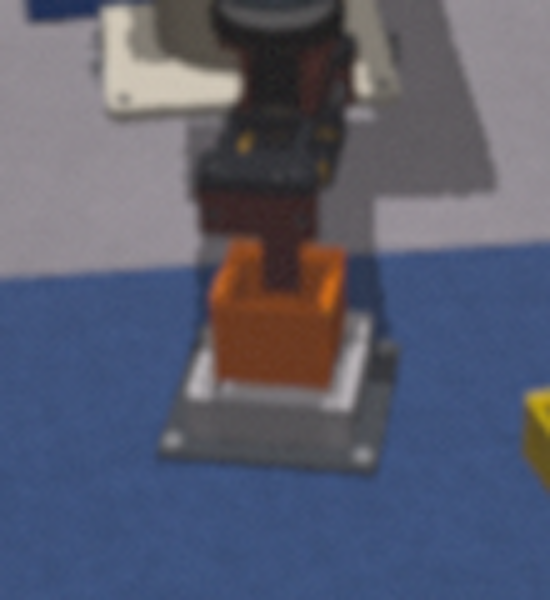

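```bash
python3 -m jog '[[0,[-0.06,0.8,-0.03],[0,0,0]],[0,[-0.06,1.3,-0.03],[0,0,0]],[0,[-0.06,1.8,-0.03],[0,0,0]],[0,[-0.06,2.2,-0.03],[0,0,0]]]'; python3 p.py 444.8 -7.4 0 -14.5
```

```text
t: 9.1
ee_pos: [438.3, -6.7, 7.4]
orientation: [-1.085, 1.403, -1.39]
ft_force: [-18.3, 8.8, 19.5]
width: 13.2
tcp [438.3  -6.7   7.4] jaw -14.64 width 13.2 t 9.1 F [-18.3   8.8  19.5]
shift cm [-0.1   0.73  0.65] turn [ 0.011 -0.002  0.001]
```

```bash
python3 mc.py c3
```

```text
top 177 ztop 264.7 (array([484.7, -16.9], dtype=float32), array([20.1,  1.9], dtype=float32), np.float32(13.41)) bottom 25.8
scene 532 ztop 85.7 (array([496.5, -19.9], dtype=float32), array([52.9, 69. ], dtype=float32), np.float32(74.08)) bottom 38.3
```

View pics/c3_scene.png

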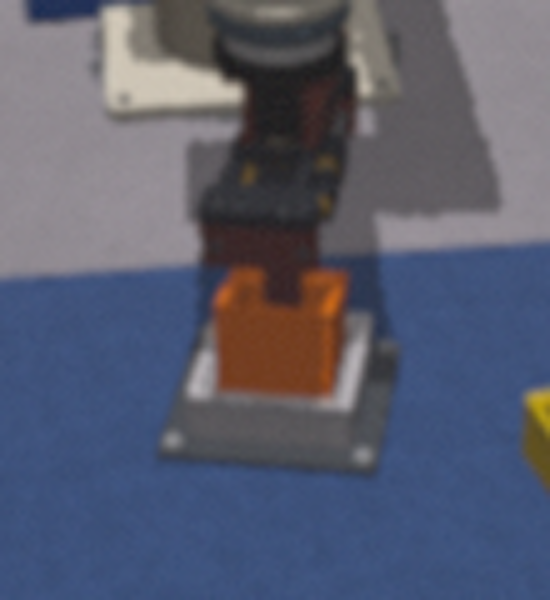

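View pics/c3_top.png

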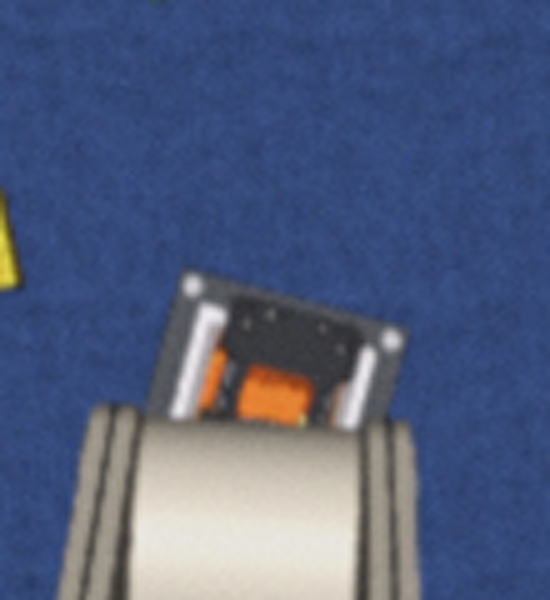

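The cup is pitched and catching, and I see about 20 N on the tool. I'll back up and measure the cup's front face and sides relative to the well.

```bash
python3 -m jog '[[0,[0,-1,0],[0,0,0]],[0,[0,-2.8,0],[0,0,0]],[0,[0,-2.8,0],[0,0,0]],[0,[0,-2.8,0],[0,0,0]]]'; cat > mf.py <<'E'
from h import *
import sys
s=img("scene"); save(s,sys.argv[1]+"_scene.png",(230,150,310,240),7)
om=cv2.inRange(hsv(s),(3,130,40),(17,255,255)); X,px=pts(s,om)
k=(np.hypot(X[:,0]-473,X[:,1]+14)<90)&(X[:,2]>5); X=X[k]
a=np.radians(-14.5); e=np.array([np.cos(a),np.sin(a)]); f=np.array([-e[1],e[0]])
u=(X[:,:2]-[473.5,-14.3])@e; v=(X[:,:2]-[473.5,-14.3])@f; z=X[:,2]
for lo in range(15,140,8):
    b=(z>=lo)&(z<lo+8)&(u>10)
    if b.sum()>8: print(lo,b.sum(),"front u med",np.median(u[b]).round(1),"v range",np.percentile(v[b],[3,97]).round(1))
o,p,r=tcp(); print("tcp u,v",((p[:2]-[473.5,-14.3])@e).round(1),((p[:2]-[473.5,-14.3])@f).round(1),"tool y",r.as_matrix()[:,1].round(3))
E
python3 mf.py c4; python3 p.py 444.8 -7.4 0 -14.5
```

```text
t: 9.6
ee_pos: [444.8, -7.7, 35.9]
orientation: [-1.077, 1.394, -1.395]
ft_force: [-0.4, 0.3, -0.8]
width: 8.8
47 23 front u med 34.2 v range [-26.1  31.1]
55 52 front u med 34.6 v range [-26.2  33.3]
63 58 front u med 33.8 v range [-27.3  34.6]
71 54 front u med 33.6 v range [-28.7  34.5]
79 54 front u med 33.9 v range [-29.8  33.6]
87 60 front u med 35.1 v range [-27.2  34.7]
95 79 front u med 32.7 v range [-30.6  34. ]
tcp u,v -29.9 -0.9 tool y [-0.  0. -1.]
tcp [444.3  -7.7  35.5] jaw -14.62 width 8.8 t 9.65 F [ 0.2 -1.  -1.1]
shift cm [-0.04  3.55  0.04] turn [ 0.    -0.002  0.   ]
```

View pics/c4_scene.png

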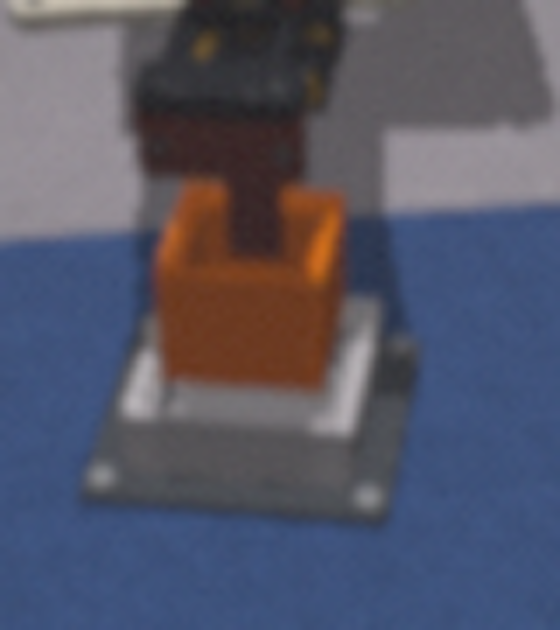

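```bash
cat > mv.py <<'E'
from h import *
s=img("scene"); P=np.array(s["pose"]); 
a=np.radians(-14.4); e=np.array([np.cos(a),np.sin(a),0]); f=np.array([-e[1],e[0],0]); C=np.array([473.5,-14.3,0])
def onv(px,u):
    d=rays(s,px)@P[:3,:3].T; o=P[:3,3]; t=(u-(o-C)@e)/(d@e); return o+d*t[:,None]
c=s["color"].astype(float); H=hsv(s)
om=(c[:,:,0]-c[:,:,2])  # red minus blue: high on orange
X,px=pts(s,np.ones(om.shape)); 
print("cup")
for row in range(185,215,3):
    g=om[row,235:300]; mx=np.percentile(g,80); 
    on=np.nonzero(g>mx/2)[0]
    if len(on)<10: continue
    l,r=on[0],on[-1]
    L=235+l-(g[l]-mx/2)/(g[l]-g[l-1]+1e-9); Rr=235+r+(g[r]-mx/2)/(g[r]-g[r+1]+1e-9)
    Y=onv([[L,row],[Rr,row]],34); v=(Y-C)@f; print(row,round(L,2),round(Rr,2),"z",Y[:,2].round(0),"v",v.round(1),"mid",v.mean().round(2),"w",np.diff(v).round(1))
E
python3 mv.py
python3 - <<'E'
from h import *
s=img("scene");i=img("top")
save(s,"d1.png",(235,190,300,230),12)
for n,im in(("scene",s),("top",i)):
    for h,w in((36,48),(36,42),(6,65)):
        a=np.radians(-14.4); e=np.array([np.cos(a),np.sin(a)]); f=np.array([-e[1],e[0]]); c=np.array([473.5,-14.3])
        print(n,h,w,[proj(im,[[*(c+w*(u*e+v*f)),h]])[0].round(1).tolist() for u,v in((1,-1),(1,1),(-1,1),(-1,-1))])
E
```

```text
cup
185 251.98 278.41 z [113. 119.] v [-31.6  43.3] mid 5.88 w [74.9]
188 251.84 278.03 z [103. 109.] v [-32.4  42.2] mid 4.9 w [74.6]
191 252.07 278.08 z [92. 99.] v [-32.2  42.3] mid 5.05 w [74.4]
194 252.15 277.77 z [82. 88.] v [-32.4  41.3] mid 4.47 w [73.7]
197 252.29 277.35 z [72. 78.] v [-32.4  40. ] mid 3.81 w [72.5]
200 252.64 276.67 z [61. 67.] v [-31.8  38. ] mid 3.09 w [69.8]
203 253.03 276.02 z [51. 57.] v [-31.1  36. ] mid 2.44 w [67.2]
206 248.8 277.4 z [39. 47.] v [-44.1  40. ] mid -2.09 w [84.1]
209 249.0 280.0 z [28. 36.] v [-44.1  47.5] mid 1.7 w [91.5]
scene 36 48 [[246.6, 209.5], [279.5, 212.0], [283.7, 193.3], [252.7, 191.1]]
scene 36 42 [[249.0, 208.4], [277.8, 210.6], [281.5, 194.3], [254.3, 192.3]]
scene 6 65 [[240.3, 220.8], [284.7, 224.4], [289.8, 198.6], [248.7, 195.7]]
top 36 48 [[304.8, 239.5], [270.0, 230.0], [260.4, 264.9], [295.3, 274.5]]
top 36 42 [[302.0, 241.1], [271.6, 232.8], [263.2, 263.3], [293.7, 271.7]]
top 6 65 [[311.8, 234.9], [266.0, 222.4], [253.4, 268.4], [299.4, 281.0]]
```

View pics/d1.png

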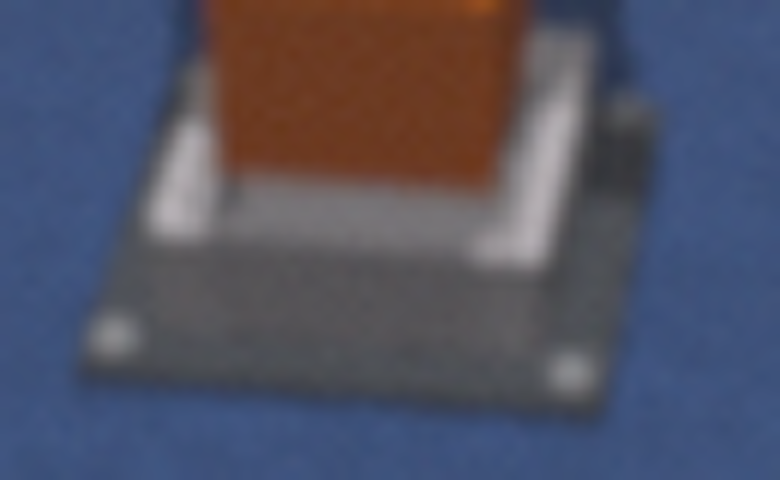

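```bash
python3 - <<'E'
from h import *
s=img("scene")
a=np.radians(-14.4); e=np.array([np.cos(a),np.sin(a)]); f=np.array([-e[1],e[0]]); C=np.array([473.5,-14.3])
c=s["color"].astype(float); om=c[:,:,0]-c[:,:,2]
# bottom edge of front face per column, subpixel
for col in range(256,275,2):
    g=om[:,col]; mx=np.median(g[197:202]); lo=np.median(g[207:209]); th=(mx+lo)/2
    r=199
    while g[r]>th: r+=1
    sub=r-1+(g[r-1]-th)/(g[r-1]-g[r])
    out=[]
    for b in(44,45,46):
        q=onplane(s,[[col,sub]],b)[0,:2]-C; out.append((round(q@e,1),round(q@f,1)))
    print(col,round(sub,2),out)
# well front: outer top edge rows (white wall top to darker front)
L=c.sum(2)/3
for col in(250,278):
    print(col,[int(x) for x in L[200:222,col]])
X,px=pts(s,np.ones(om.shape)); q=X[:,:2]-C; u=q@e; v=q@f
m=(np.abs(v)<40)&(X[:,2]>8)&(X[:,2]<32)&(u>42)&(u<60); print("well front face u by depth",np.median(u[m]),m.sum())
m=(np.abs(v)<30)&(X[:,2]>50)&(X[:,2]<90)&(u>25)&(u<45); print("cup front face u by depth",np.median(u[m]),m.sum())
E
```

```text
256 204.06 [(np.float64(28.9), np.float64(-23.6)), (np.float64(30.3), np.float64(-23.3)), (np.float64(31.7), np.float64(-23.0))]
258 204.09 [(np.float64(28.4), np.float64(-17.8)), (np.float64(29.7), np.float64(-17.5)), (np.float64(31.1), np.float64(-17.2))]
260 204.42 [(np.float64(29.2), np.float64(-11.7)), (np.float64(30.6), np.float64(-11.5)), (np.float64(32.0), np.float64(-11.2))]
262 204.59 [(np.float64(29.3), np.float64(-5.8)), (np.float64(30.7), np.float64(-5.6)), (np.float64(32.1), np.float64(-5.3))]
264 204.57 [(np.float64(28.5), np.float64(-0.1)), (np.float64(29.9), np.float64(0.2)), (np.float64(31.2), np.float64(0.4))]
266 204.66 [(np.float64(28.2), np.float64(5.8)), (np.float64(29.6), np.float64(6.0)), (np.float64(30.9), np.float64(6.2))]
268 204.87 [(np.float64(28.5), np.float64(11.7)), (np.float64(29.8), np.float64(11.9)), (np.float64(31.2), np.float64(12.1))]
270 205.01 [(np.float64(28.4), np.float64(17.5)), (np.float64(29.8), np.float64(17.8)), (np.float64(31.2), np.float64(18.0))]
272 205.31 [(np.float64(29.2), np.float64(23.5)), (np.float64(30.5), np.float64(23.7)), (np.float64(31.9), np.float64(23.9))]
274 205.37 [(np.float64(28.7), np.float64(29.3)), (np.float64(30.1), np.float64(29.5)), (np.float64(31.5), np.float64(29.7))]
250 [129, 160, 167, 172, 173, 166, 162, 163, 160, 140, 105, 88, 88, 88, 92, 91, 88, 85, 84, 82, 79, 73]
278 [102, 111, 126, 138, 145, 147, 153, 158, 162, 169, 169, 150, 113, 92, 89, 91, 90, 91, 91, 88, 83, 82]
well front face u by depth 45.63805171896184 193
cup front face u by depth 33.63712508607548 231
```

By the scene camera the well's front face is 2.4 mm nearer than I assumed, at u=45.6 against 48. The cup's front face is at 33.6, so relative to the well the cup sits about 2 mm too far forward. That agrees with the 45° contact force. I'll shift it back 2 mm and lower in small steps.

```bash
python3 p.py 442.3 -7.7 20 -14.5; python3 -m jog '[[0,[0.0,0.3,-0.2],[0,0,0]],[0,[0.0,1.0,-0.2],[0,0,0]],[0,[0.0,1.5,-0.2],[0,0,0]],[0,[0.0,1.5,-0.2],[0,0,0]]]';  python3 p.py 442.3 -7.7 10 -14.5
```

```text
tcp [444.   -7.7  35.4] jaw -14.61 width 8.8 t 9.85 F [-0.2 -0.1 -0.7]
shift cm [ 0.05  1.54 -0.16] turn [ 0.001 -0.002  0.   ]
t: 10.25
ee_pos: [441.8, -7.1, 20.1]
orientation: [-1.079, 1.396, -1.394]
ft_force: [-0.3, 0.3, -0.5]
width: 8.6
tcp [441.8  -7.1  20.1] jaw -14.61 width 8.6 t 10.25 F [-0.3  0.3 -0.5]
shift cm [0.04 1.01 0.06] turn [ 0.002 -0.002  0.   ]
```

```bash
python3 -m jog '[[0,[0.04,0.4,0.03],[0,0,0]],[0,[0.04,0.7,0.03],[0,0,0]],[0,[0.04,0.7,0.03],[0,0,0]]]';  python3 p.py 442.3 -7.7 0 -14.5
```

```text
t: 10.55
ee_pos: [442.5, -7.6, 13.7]
orientation: [-1.078, 1.395, -1.394]
ft_force: [-0.2, -0.4, -1.7]
width: 8.6
tcp [442.5  -7.6  13.7] jaw -14.61 width 8.6 t 10.55 F [-0.2 -0.4 -1.7]
shift cm [ 0.01  1.37 -0.02] turn [ 0.001 -0.002  0.   ]
```

No contact at cup underside ≈23–25 mm, so it is inside the straight part of the well. Continuing.

```bash
python3 -m jog '[[0,[0,0.5,0],[0,0,0]],[0,[0,0.9,0],[0,0,0]],[0,[0,1.2,0],[0,0,0]],[0,[0,1.4,0],[0,0,0]],[0,[0,1.4,0],[0,0,0]]]';  python3 p.py 442.3 -7.7 0 -14.5; python3 mf.py e1
```

```text
t: 11.05
ee_pos: [442.5, -7.6, -0.3]
orientation: [-1.078, 1.395, -1.394]
ft_force: [0.9, -0.5, -1.0]
width: 8.5
tcp [ 4.425e+02 -7.600e+00 -3.000e-01] jaw -14.61 width 8.5 t 11.05 F [ 0.9 -0.5 -1. ]
shift cm [ 0.01 -0.03 -0.02] turn [ 0.001 -0.002  0.   ]
31 17 front u med 31.8 v range [-21.8  28.4]
39 52 front u med 31.7 v range [-28.6  33.4]
47 52 front u med 32.8 v range [-27.   33.9]
55 59 front u med 31.9 v range [-29.1  33.6]
63 43 front u med 31.8 v range [-32.6  33.7]
119 10 front u med 49.2 v range [-13.5  29.6]
tcp u,v -31.6 -1.2 tool y [-0.  0. -1.]
```

View pics/e1_scene.png

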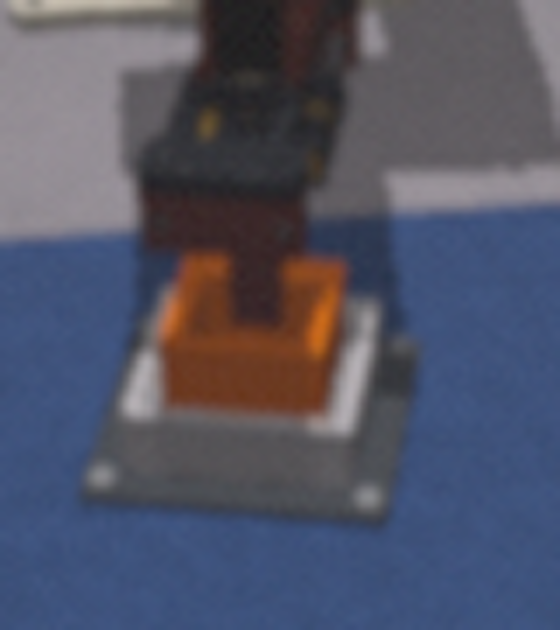

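The cup is in the well with its rim near 65, almost down. I'll ease down 2 mm and then open.

```bash
python3 -m jog '[[0,[0,0.1,0],[0,0,0]],[0,[0,0.2,0],[0,0,0]],[0,[0,0.2,0],[0,0,0]]]';  python3 -m jog '[[0.3,[0,0,0],[0,0,0]],[0.3,[0,0,0],[0,0,0]],[0.4,[0,0,0],[0,0,0]],[0.4,[0,0,0],[0,0,0]]]'; python3 p.py 442.3 -7.7 0 -14.5; python3 mf.py e2
```

```text
t: 11.4
ee_pos: [442.9, -7.6, -1.9]
orientation: [-1.077, 1.394, -1.395]
ft_force: [0.4, 0.3, 1.0]
width: 8.7
t: 11.8
ee_pos: [442.8, -7.6, -1.9]
orientation: [-1.077, 1.394, -1.395]
ft_force: [-0.1, 0.9, 0.2]
width: 34.2
tcp [442.8  -7.6  -1.9] jaw -14.61 width 34.2 t 11.8 F [-0.1  0.9  0.2]
shift cm [ 0.02 -0.19 -0.05] turn [-0.    -0.002 -0.   ]
31 17 front u med 32.3 v range [-27.8  21.2]
39 49 front u med 32.7 v range [-26.   32.8]
47 52 front u med 32.5 v range [-28.1  34.4]
55 69 front u med 32.2 v range [-28.4  33. ]
63 26 front u med 30.6 v range [-31.5  33.2]
tcp u,v -31.4 -1.2 tool y [ 0.  0. -1.]
```

The cup is released. Next I'll rise and go to the jar: centre (475,−245), dot at ≈23°, so jar x ≈ 19°.

```bash
python3 -m jog '[[0.4,[0,-4,0],[0,0,0]],[0.4,[0,-8,0],[0,0,0]],[0.8,[0,-12,0],[0,0,0]],[1,[0,-13,0],[0,0,0]],[1,[0,-13,0],[0,0,0]],[1,[0,-13,0],[0,0,0]]]';  python3 mf.py e3; python3 mc.py e4; python3 p.py 475 -245.3 100 19
```

```text
t: 12.45
ee_pos: [442.0, -7.6, 127.2]
orientation: [-1.078, 1.395, -1.394]
ft_force: [0.1, -0.5, -0.5]
width: 63.6
39 54 front u med 32.0 v range [-29.  34.]
47 45 front u med 32.5 v range [-27.5  33.6]
55 77 front u med 31.9 v range [-28.8  32.6]
63 17 front u med 29.5 v range [-24.9  34.5]
tcp u,v -32.6 -1.5 tool y [-0.002  0.    -1.   ]
top 12 ztop 479.4 (array([486.8, -10.2], dtype=float32), array([ 0. , 33.5], dtype=float32), np.float32(0.0)) bottom 11.2
scene 461 ztop 64.1 (array([473.7, -12.6], dtype=float32), array([74.4, 66.9], dtype=float32), np.float32(76.32)) bottom 25.8
tcp [441.6  -7.6 126.5] jaw -14.61 width 75.4 t 12.6 F [-0.4 -0.  -0.1]
shift cm [22.16  2.64  9.24] turn [ 0.003 -0.587 -0.   ]
```

View pics/e3_scene.png

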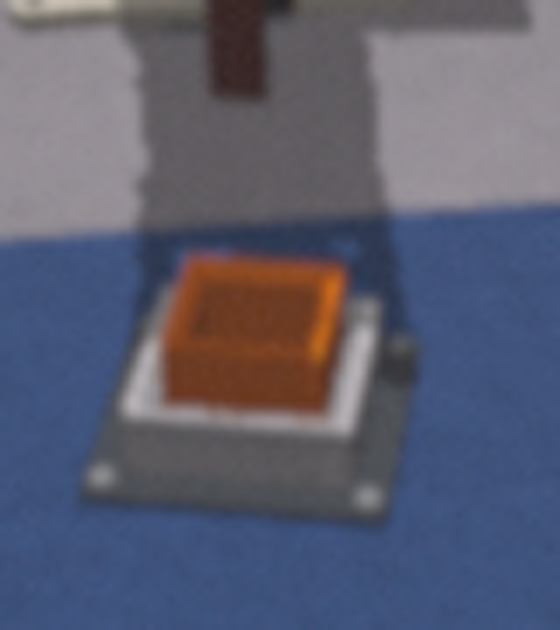

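The cup is seated: rim at ~63–64 mm, level, square in the well. On to the jar.

```bash
python3 -m jog '[[1,[4,0.5,1.7],[0,-0.11,0]],[1,[8.5,1,3.5],[0,-0.24,0]],[1,[13,1.5,5.4],[0,-0.37,0]],[1,[17.5,2,7.3],[0,-0.5,0]],[1,[20.5,2.5,8.5],[0,-0.587,0]],[1,[22.16,2.6,9.24],[0,-0.587,0]],[1,[22.16,2.6,9.24],[0,-0.587,0]],[1,[22.16,2.6,9.24],[0,-0.587,0]]]'; python3 -m jog '[[1,[0,0,0],[0,0,0]],[1,[0,0,0],[0,0,0]]]'; python3 p.py 475 -245.3 20 19; python3 - <<'E'
from h import *
s=img("scene"); save(s,"f1.png",(140,120,240,230),6); i=img("top"); save(i,"f2.png",(320,200,430,300),5)
E
```

```text
t: 13.4
ee_pos: [475.4, -244.4, 101.1]
orientation: [-1.347, 0.965, -0.961]
ft_force: [0.5, 0.9, -0.5]
width: 88.1
t: 13.6
ee_pos: [476.2, -244.0, 102.1]
orientation: [-1.349, 0.961, -0.96]
ft_force: [-0.1, 0.1, 0.7]
width: 87.7
tcp [ 476.2 -244.   102.1] jaw 19.08 width 87.7 t 13.6 F [-0.1  0.1  0.7]
shift cm [ 0.09  8.21 -0.15] turn [ 0.     0.001 -0.   ]
```

View pics/f1.png

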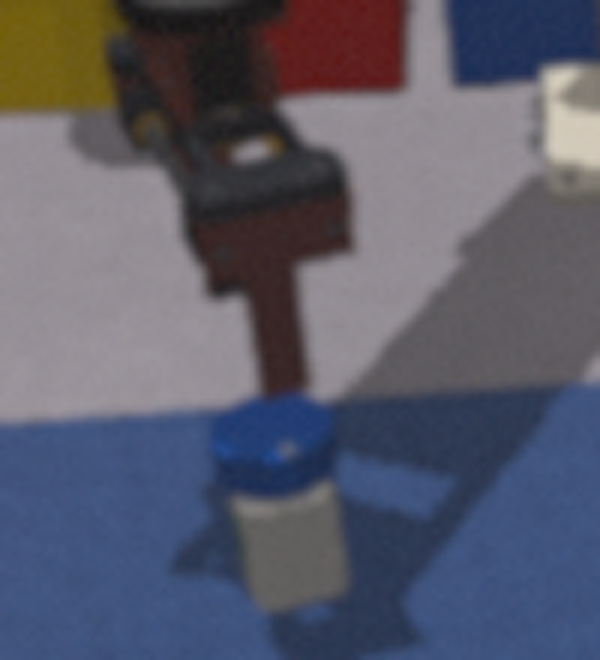

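View pics/f2.png

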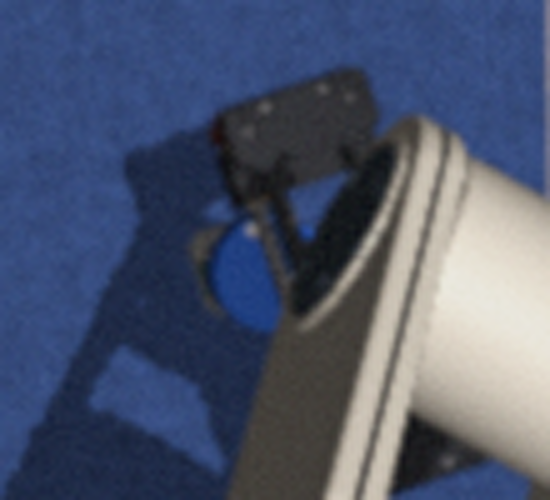

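The gripper straddles the cap, with the cap at scene (186,193), and neither finger is touching. Lowering and closing.

```bash
python3 -m jog '[[1,[0.09,3,-0.15],[0,0,0]],[1,[0.09,5.5,-0.15],[0,0,0]],[1,[0.09,7.2,-0.15],[0,0,0]],[1,[0.09,8.2,-0.15],[0,0,0]],[1,[0.09,8.2,-0.15],[0,0,0]],[1,[0.09,8.2,-0.15],[0,0,0]]]'; python3 p.py 475 -245.3 20 19
```

```text
t: 14.3
ee_pos: [475.5, -246.7, 20.5]
orientation: [-1.348, 0.961, -0.962]
ft_force: [0.7, -0.5, -0.0]
width: 88.1
tcp [ 475.5 -246.7   20.5] jaw 19.04 width 88.1 t 14.3 F [ 0.7 -0.5 -0. ]
shift cm [-0.15  0.05 -0.01] turn [-0.     0.001  0.   ]
```

```bash
python3 -m jog '[[1,[-0.12,0,0],[0,0,0]],[1,[-0.12,0,0],[0,0,0]],[0,[-0.12,0,0],[0,0,0]],[0,[-0.12,0,0],[0,0,0]],[0,[-0.12,0,0],[0,0,0]],[0,[-0.12,0,0],[0,0,0]],[0,[-0.12,0,0],[0,0,0]],[0,[-0.12,0,0],[0,0,0]]]'; python3 p.py 475 -245.3 100 19
```

```text
t: 15.1
ee_pos: [474.5, -245.6, 20.0]
orientation: [-1.348, 0.962, -0.961]
ft_force: [-2.2, 0.1, 1.7]
width: 59.3
tcp [ 474.5 -245.6   20. ] jaw 19.02 width 59.3 t 15.1 F [-2.2  0.1  1.7]
shift cm [-0.01 -8.    0.05] turn [ 0.  0. -0.]
```

```bash
python3 -m jog '[[0,[0,-1,0],[0,0,0]],[0,[0,-4,0],[0,0,0]],[0,[0,-8,0],[0,0,0]],[0,[0,-10,0],[0,0,0]],[0,[0,-10,0],[0,0,0]],[0,[0,-10,0],[0,0,0]]]'; python3 p.py 471.4 -15.2 120 -14.4
```

```text
t: 15.7
ee_pos: [474.5, -245.3, 119.9]
orientation: [-1.348, 0.961, -0.961]
ft_force: [0.8, 0.0, -3.7]
width: 59.5
tcp [ 474.5 -245.3  119.9] jaw 19.02 width 59.5 t 15.7 F [ 0.8  0.  -3.7]
shift cm [-2.186e+01 -1.000e-02  7.210e+00] turn [-0.     0.583 -0.   ]
```

```bash
python3 -m jog '[[0,[-2.5,0,0.8],[0,0.08,0]],[0,[-6,0,2],[0,0.17,0]],[0,[-10,0,3.3],[0,0.27,0]],[0,[-14,0,4.6],[0,0.37,0]],[0,[-18,0,5.9],[0,0.48,0]],[0,[-20.8,0,6.8],[0,0.56,0]],[0,[-21.86,0,7.21],[0,0.583,0]],[0,[-21.86,0,7.21],[0,0.583,0]]]'; python3 -m jog '[[0,[0,0,0],[0,0,0]],[0,[0,0,0],[0,0,0]],[0,[0,0,0],[0,0,0]]]'; python3 p.py 471.4 -15.2 60 -14.4;python3 - <<'E'
from h import *
s=img("scene"); save(s,"g1.png",(220,120,320,240),6); i=img("top"); save(i,"g2.png",(230,190,340,300),5)
E
```

```text
t: 16.5
ee_pos: [470.2, -13.8, 118.4]
orientation: [-1.084, 1.392, -1.388]
ft_force: [-0.7, 0.1, -3.1]
width: 59.4
t: 16.8
ee_pos: [471.5, -16.2, 119.7]
orientation: [-1.08, 1.393, -1.392]
ft_force: [0.2, 0.7, -2.5]
width: 59.6
tcp [471.5 -16.2 119.7] jaw -14.44 width 59.6 t 16.8 F [ 0.2  0.7 -2.5]
shift cm [-0.1   5.97 -0.03] turn [ 0.001 -0.001  0.   ]
```

View pics/g1.png

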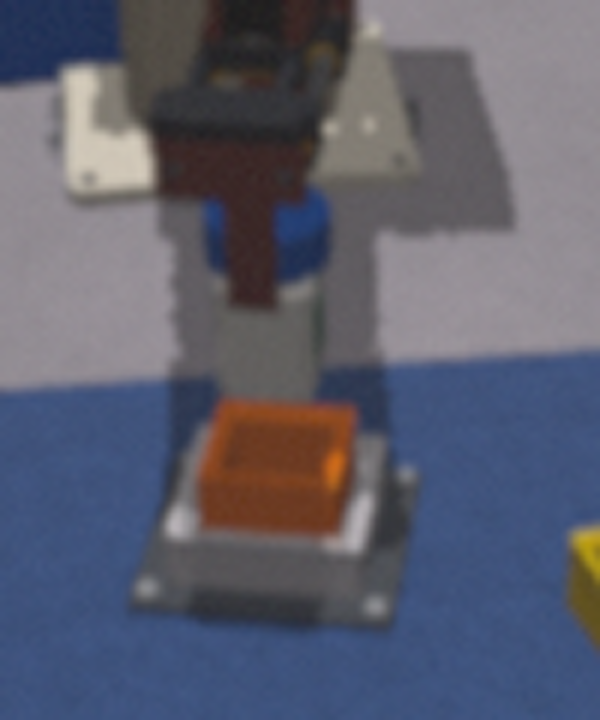

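View pics/g2.png

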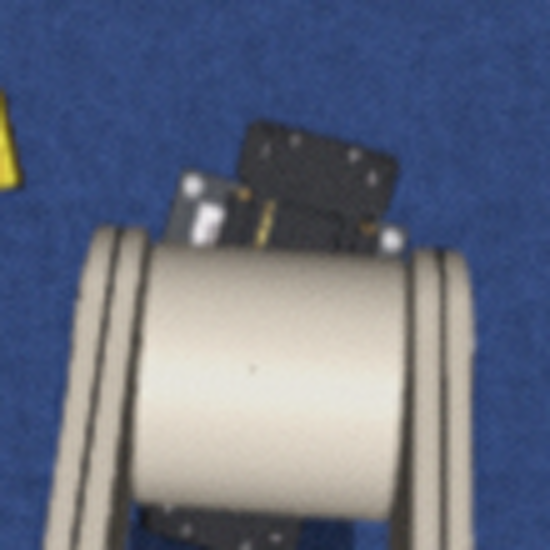

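```bash
cat > mj.py <<'E'
from h import *
import sys
s=img("scene"); save(s,sys.argv[1]+".png",(220,120,320,240),6)
o,p,r=tcp(); zj=p[2]+41-61   # jar underside if held as planned
a=np.radians(-14.5); e=np.array([np.cos(a),np.sin(a)]); f=np.array([-e[1],e[0]]); C=np.array([473.5,-14.3])
X,px=pts(s,np.ones(s["z_map"].shape)); q=X[:,:2]-C; u=q@e; v=q@f; z=X[:,2]; H=hsv(s)[px[:,1],px[:,0]]
near=(np.abs(u)<60)&(np.abs(v)<60)
org=near&(H[:,0]>2)&(H[:,0]<18)&(H[:,1]>120)
m=org&(z>38)&(z<60)&(u>22); cu=np.median(u[m]); 
t=org&(z>55)&(z<70); print("cup front u",cu.round(1),"-> centre u",(cu-34).round(1),"rim z",np.percentile(z[t],90).round(1))
def edges(sel,lo,hi,uu,step=3):
    L=[];Rr=[]
    for row in np.unique(px[sel][:,1]):
        k=sel&(px[:,1]==row)&(z>lo)&(z<hi)
        if k.sum()>5: L.append(v[k].min()); Rr.append(v[k].max())
    return np.median(L).round(1),np.median(Rr).round(1)
print("cup v edges (front face)",edges(m,38,60,34))
jb=near&(H[:,1]<70)&(z>zj+5)&(z<zj+55)&(u>5)
print("jar n",jb.sum(),"front u",np.median(u[jb]).round(1),"-> centre u",(np.median(u[jb])-23).round(1),"v edges",edges(jb,zj+5,zj+55,23),"z",np.percentile(z[jb],[2,98]).round(0))
k=jb&(np.abs(u-np.median(u[jb]))<8)
A=np.c_[v[k],z[k],np.ones(k.sum())]; c=np.linalg.lstsq(A,u[k],rcond=None)[0]; print("front slope: yaw",np.degrees(np.arctan(-c[0])).round(1),"pitch",np.degrees(np.arctan(c[1])).round(1))
print("tcp u,v",((p[:2]-C)@e).round(1),((p[:2]-C)@f).round(1),"z",p[2].round(1))
E
python3 mj.py g3
```

```text
cup front u 32.6 -> centre u -1.4 rim z 63.6
cup v edges (front face) (np.float64(-28.5), np.float64(34.3))
jar n 240 front u 19.8 -> centre u -3.2 v edges (np.float64(-22.9), np.float64(21.6)) z [106. 153.]
front slope: yaw -0.1 pitch 1.8
tcp u,v -1.4 -2.1 z 120.0
```

```bash
python3 - <<'E'
from h import *
s=img("scene"); save(s,"g4.png",(245,145,285,215),9)
a=np.radians(-14.5); e=np.array([np.cos(a),np.sin(a),0]); f=np.array([-e[1],e[0],0]); C=np.array([473.5,-14.3,0]); P=np.array(s["pose"])
c=s["color"].astype(float)
def onv(px,u):
    d=rays(s,px)@P[:3,:3].T; o=P[:3,3]; t=(u-(o-C)@e)/(d@e); return o+d*t[:,None]
def edge(sig,row,lo,hi):
    g=sig[row,lo:hi]; mx=np.percentile(g,85); bg=(np.median(g[:4])+np.median(g[-4:]))/2; th=(mx+bg)/2
    on=np.nonzero(g>th)[0]; l,r=on[0],on[-1]
    return lo+l-(g[l]-th)/(g[l]-g[l-1]), lo+r+(g[r]-th)/(g[r]-g[r+1])
blue=c[:,:,2]-c[:,:,0]; 
for row in range(156,166,2):
    L,Rr=edge(blue,row,245,287); Y=onv([[L,row],[Rr,row]],-1.4); v=(Y-C)@f; print("cap",row,round(L,1),round(Rr,1),Y[:,2].round(0),v.round(1),v.mean().round(2))
orr=c[:,:,0]-c[:,:,2]
for row in range(198,210):
    L,Rr=edge(orr,row,240,292); Y=onv([[L,row],[Rr,row]],34-1.4); v=(Y-C)@f; print("cup",row,round(L,1),round(Rr,1),Y[:,2].round(0),v.round(1))
E
```

```text
cap 156 253.6 274.6 [186. 190.] [-30.5  28.3] -1.11
cap 158 253.8 274.3 [179. 183.] [-30.2  27.3] -1.45
cap 160 254.0 274.6 [173. 177.] [-29.9  28.1] -0.91
cap 162 254.0 274.4 [167. 171.] [-30.2  27.7] -1.23
cap 164 254.3 273.8 [160. 164.] [-29.5  25.9] -1.79
cup 198 251.7 278.8 [67. 74.] [-34.5  44.1]
cup 199 251.8 278.7 [63. 70.] [-34.3  43.6]
cup 200 251.9 278.4 [60. 67.] [-34.2  42.8]
cup 201 251.8 278.5 [56. 63.] [-34.6  43.2]
cup 202 251.6 278.6 [53. 60.] [-35.4  43.3]
cup 203 251.6 278.0 [49. 56.] [-35.7  41.7]
cup 204 251.7 277.8 [46. 53.] [-35.6  41. ]
cup 205 252.1 277.7 [42. 49.] [-34.5  40.7]
cup 206 252.1 277.7 [39. 46.] [-34.5  40.7]
cup 207 252.0 277.8 [35. 42.] [-35.   40.8]
cup 208 246.7 285.2 [30. 41.] [-51.1  62.3]
cup 209 245.2 287.0 [26. 37.] [-55.8  67.7]
```

View pics/g4.png

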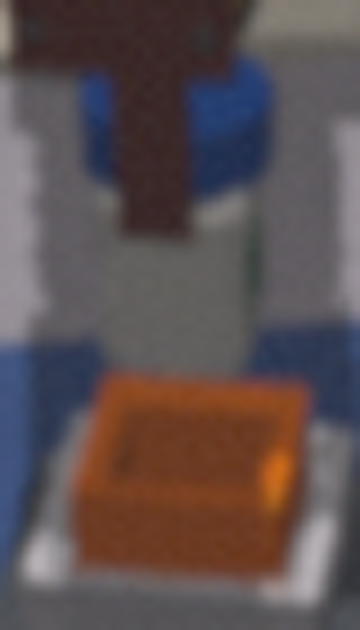

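```bash
python3 - <<'E'
from h import *
s=img("scene")
a=np.radians(-14.5); e=np.array([np.cos(a),np.sin(a),0]); f=np.array([-e[1],e[0],0]); C=np.array([473.5,-14.3,0]); P=np.array(s["pose"])
def onv(px,u):
    d=rays(s,px)@P[:3,:3].T; o=P[:3,3]; t=(u-(o-C)@e)/(d@e); return o+d*t[:,None]
c=s["color"].astype(float); L=c.sum(2)
for row in(158,160,162,164,166):
    g=L[row,250:282]; print(row,[int(x) for x in g])
g=c[:,:,2]; 
for row in(158,160,162,164):
    b=g[row,:]; hi=(np.median(b[254:257])+np.median(b[268:271]))/2; lo=b[260:264].mean(); th=(hi+lo)/2
    l=262
    while b[l]<th: l-=1
    r=262
    while b[r]<th: r+=1
    l2=l+(b[l]-th)/(b[l]-b[l+1]); r2=r-(b[r]-th)/(b[r]-b[r-1])
    Y=onv([[l2,row],[r2,row]],42); v=(Y-C)@f; print("finger",round(l2,2),round(r2,2),v.round(1),v.mean().round(2),Y[:,2].round(0))
o,p,r=tcp(); print((p-C)@f,(p-C)@e)
E
```

```text
158 [281, 281, 283, 265, 218, 182, 188, 170, 151, 147, 139, 134, 139, 139, 134, 149, 183, 202, 217, 212, 205, 205, 186, 172, 173, 219, 263, 282, 282, 282, 279, 300]
160 [283, 284, 283, 264, 217, 166, 161, 147, 146, 133, 145, 137, 146, 138, 139, 152, 174, 179, 182, 179, 170, 164, 165, 158, 169, 215, 265, 283, 276, 282, 277, 307]
162 [289, 281, 287, 273, 220, 175, 164, 140, 149, 139, 141, 132, 139, 123, 140, 143, 156, 155, 168, 160, 160, 163, 156, 157, 186, 238, 274, 279, 280, 279, 283, 291]
164 [290, 286, 282, 281, 247, 219, 187, 163, 149, 137, 146, 134, 140, 133, 138, 146, 152, 159, 169, 157, 170, 158, 177, 198, 233, 273, 277, 289, 281, 281, 277, 280]
166 [295, 287, 285, 291, 291, 298, 304, 275, 196, 151, 134, 135, 137, 136, 139, 141, 161, 187, 210, 238, 269, 298, 269, 255, 275, 285, 286, 281, 284, 280, 283, 284]
finger 257.07 265.47 [-12.3  10.4] -0.96 [205. 207.]
finger 256.91 265.35 [-12.9   9.9] -1.51 [199. 201.]
finger 257.08 265.62 [-12.7  10.5] -1.09 [193. 194.]
finger 257.28 266.02 [-12.4  11.4] -0.46 [187. 188.]
-1.853694816953844 -1.4029298400989523
```

```bash
python3 - <<'E'
from h import *
s=img("scene")
im=cv2.imread("pics/e1_scene.png").astype(float)
im=cv2.resize(im,(80,90),interpolation=cv2.INTER_AREA)
a=np.radians(-14.5); e=np.array([np.cos(a),np.sin(a),0]); f=np.array([-e[1],e[0],0]); C=np.array([473.5,-14.3,0]); P=np.array(s["pose"])
def onv(px,u):
    d=rays(s,px)@P[:3,:3].T; o=P[:3,3]; t=(u-(o-C)@e)/(d@e); return o+d*t[:,None]
for row in(189,191,193,200,203,206):
    print(row,"R",[int(x) for x in im[row-150,18:58,2]],"\n   B",[int(x) for x in im[row-150,18:58,0]])
for px,u in(([262.5,191],-14),([269.5,191],-14)): print(px,((onv([px],u)-C)@f).round(1))
for x in(252.5,253,253.5,254,276,276.5,277,277.5): print(x,((onv([[x,206]],32)-C)@f).round(1))
E
```

```text
189 R [61, 54, 47, 45, 47, 51, 69, 105, 134, 138, 132, 126, 126, 120, 98, 71, 55, 56, 56, 55, 55, 70, 98, 125, 135, 138, 137, 138, 141, 140, 125, 88, 53, 44, 43, 45, 43, 41, 49, 58] 
   B [118, 100, 85, 81, 82, 84, 78, 65, 47, 33, 30, 29, 31, 35, 35, 39, 38, 41, 41, 41, 40, 41, 36, 33, 31, 32, 33, 34, 33, 31, 44, 63, 73, 79, 80, 82, 78, 78, 91, 112]
191 R [60, 53, 47, 47, 67, 96, 123, 139, 138, 131, 119, 110, 107, 103, 86, 65, 55, 54, 55, 55, 56, 63, 84, 103, 110, 109, 114, 124, 145, 154, 126, 86, 61, 56, 54, 55, 51, 47, 52, 59] 
   B [116, 100, 85, 83, 91, 99, 91, 65, 38, 32, 32, 34, 34, 34, 35, 37, 38, 37, 38, 38, 40, 37, 39, 34, 31, 30, 34, 32, 30, 32, 43, 68, 81, 85, 84, 84, 82, 82, 92, 113]
193 R [60, 52, 49, 59, 92, 139, 173, 168, 144, 124, 106, 101, 104, 104, 91, 71, 57, 55, 56, 54, 53, 64, 83, 100, 106, 109, 123, 155, 174, 165, 130, 106, 102, 102, 108, 99, 74, 51, 48, 56] 
   B [117, 102, 89, 88, 99, 101, 79, 48, 33, 33, 31, 33, 31, 30, 36, 39, 40, 40, 41, 39, 40, 40, 35, 32, 32, 34, 31, 32, 27, 31, 55, 86, 103, 107, 113, 107, 93, 84, 90, 108]
200 R [68, 97, 131, 140, 125, 11
[... 539 characters left out ...]
3, 52] 
   B [117, 153, 171, 156, 123, 78, 42, 31, 35, 33, 34, 34, 33, 36, 36, 33, 33, 33, 31, 33, 33, 35, 32, 33, 35, 31, 33, 32, 38, 75, 122, 158, 176, 164, 120, 78, 63, 60, 60, 58]
206 R [156, 173, 163, 151, 139, 119, 106, 106, 107, 108, 107, 108, 105, 107, 109, 107, 105, 106, 108, 109, 106, 106, 106, 108, 107, 107, 110, 108, 107, 123, 152, 175, 172, 135, 92, 68, 66, 66, 64, 62] 
   B [157, 173, 162, 151, 130, 87, 47, 34, 33, 34, 34, 33, 30, 32, 34, 34, 27, 31, 34, 34, 29, 31, 30, 34, 32, 31, 31, 32, 58, 102, 147, 174, 170, 134, 93, 74, 72, 71, 71, 70]
[262.5, 191] [-11.1]
[269.5, 191] [9.9]
252.5 [-33.5]
253 [-32.1]
253.5 [-30.6]
254 [-29.1]
276 [35.7]
276.5 [37.1]
277 [38.6]
277.5 [40.]
```

```bash
python3 p.py 472.3 -14.1 90 -14.4; python3 -m jog '[[0,[-0.2,1,0.05],[0,0,0]],[0,[-0.2,2.5,0.05],[0,0,0]],[0,[-0.2,3.0,0.05],[0,0,0]],[0,[-0.2,3.0,0.05],[0,0,0]],[0,[-0.2,3.0,0.05],[0,0,0]]]'; sed -i 's/&(u>5)$/\&(u>5)\&(np.abs(v)<14)/' mj.py; python3 mj.py h1; python3 p.py 472.3 -14.1 90 -14.4
```

```text
tcp [471.7 -15.7 120.1] jaw -14.4 width 59.2 t 17.1 F [-0.6  0.1 -2.5]
shift cm [-0.17  3.01  0.02] turn [-0. -0. -0.]
t: 17.6
ee_pos: [472.7, -13.5, 90.0]
orientation: [-1.08, 1.392, -1.392]
ft_force: [0.0, 0.4, -2.6]
width: 59.3
cup front u 32.6 -> centre u -1.4 rim z 63.8
cup v edges (front face) (np.float64(-28.7), np.float64(33.0))
jar n 123 front u 20.7 -> centre u -2.3 v edges (np.float64(-12.0), np.float64(11.7)) z [ 77. 120.]
front slope: yaw -1.2 pitch 1.3
tcp u,v -0.7 0.6 z 90.2
tcp [473.  -13.6  90.2] jaw -14.38 width 59.1 t 17.65 F [ 0.1  0.2 -2.5]
shift cm [ 0.07  0.02 -0.05] turn [-0.  0. -0.]
```

View pics/h1.png

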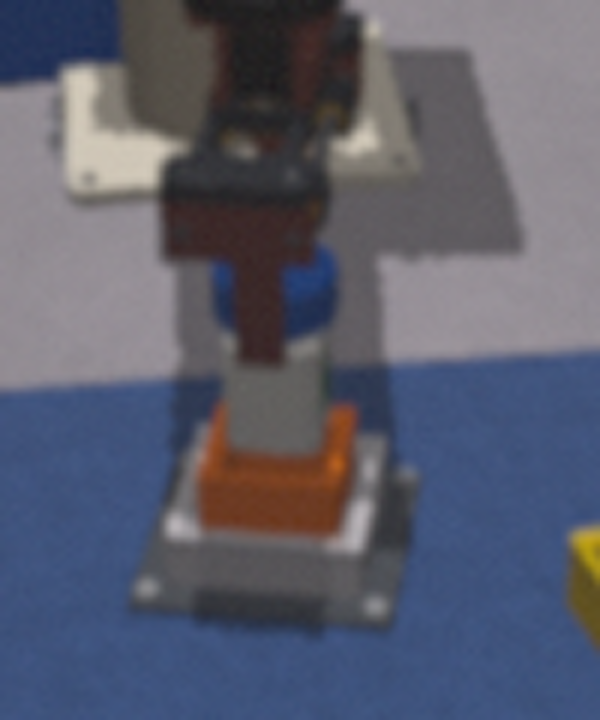

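The picture shows the jar above the cup's mouth, square to it and centred within about 1 mm. I'll lower slowly, watching the force.

```bash
python3 -m jog '[[0,[0.03,0.6,-0.03],[0,0,0]],[0,[0.03,1.2,-0.03],[0,0,0]],[0,[0.03,1.2,-0.03],[0,0,0]]]'; python3 p.py 472.7 -13.9 70 -14.4
```

```text
t: 17.95
ee_pos: [471.8, -13.8, 77.3]
orientation: [-1.081, 1.392, -1.391]
ft_force: [-0.6, 0.8, -2.9]
width: 59.5
tcp [471.8 -13.8  77.3] jaw -14.38 width 59.5 t 17.95 F [-0.6  0.8 -2.9]
shift cm [-0.01  0.73  0.09] turn [0.001 0.    0.   ]
```

```bash
python3 -m jog '[[0,[0,0.4,0.03],[0,0,0]],[0,[0,0.8,0.03],[0,0,0]],[0,[0,0.8,0.03],[0,0,0]]]'; python3 p.py 472.7 -13.9 60 -14.4
```

```text
t: 18.25
ee_pos: [472.2, -13.8, 69.5]
orientation: [-1.081, 1.392, -1.391]
ft_force: [-0.6, 0.2, -3.1]
width: 59.3
tcp [472.2 -13.8  69.5] jaw -14.38 width 59.3 t 18.25 F [-0.6  0.2 -3.1]
shift cm [-0.01  0.95  0.05] turn [0.001 0.    0.   ]
```

No contact, with the underside about 13 mm into the cup. Continuing to about 4 mm above the seat.

```bash
python3 -m jog '[[0,[0,0.6,0.02],[0,0,0]],[0,[0,1.2,0.02],[0,0,0]],[0,[0,1.8,0.02],[0,0,0]],[0,[0,2.4,0.02],[0,0,0]],[0,[0,2.9,0.02],[0,0,0]],[0,[0,3.2,0.02],[0,0,0]],[0,[0,3.2,0.02],[0,0,0]]]'; python3 p.py 472.7 -13.9 33 -14.4
```

```text
t: 18.95
ee_pos: [472.4, -13.9, 37.5]
orientation: [-1.081, 1.392, -1.391]
ft_force: [-0.1, -0.4, -2.4]
width: 59.5
tcp [472.4 -13.9  37.5] jaw -14.38 width 59.5 t 18.95 F [-0.1 -0.4 -2.4]
shift cm [-0.01  0.45  0.03] turn [0.001 0.    0.   ]
```

```bash
python3 -m jog '[[0,[0,0.2,0],[0,0,0]],[0,[0,0.35,0],[0,0,0]],[0,[0,0.5,0],[0,0,0]],[0,[0,0.6,0],[0,0,0]],[0,[0,0.6,0],[0,0,0]]]'; python3 p.py 472.7 -13.9 33 -14.4;python3 mj.py h2
```

```text
t: 19.45
ee_pos: [473.0, -13.9, 32.9]
orientation: [-1.079, 1.391, -1.392]
ft_force: [-3.4, -0.0, 8.5]
width: 59.4
tcp [473.  -13.9  32.9] jaw -14.38 width 59.4 t 19.45 F [-3.4 -0.   8.5]
shift cm [ 0.01 -0.01 -0.03] turn [-0.  0. -0.]
cup front u 32.4 -> centre u -1.6 rim z 63.6
cup v edges (front face) (np.float64(-28.5), np.float64(32.9))
jar n 66 front u 45.1 -> centre u 22.1 v edges (np.float64(-12.1), np.float64(12.5)) z [19. 56.]
front slope: yaw -1.0 pitch -4.4
tcp u,v -0.6 0.3 z 32.9
```

View pics/h2.png

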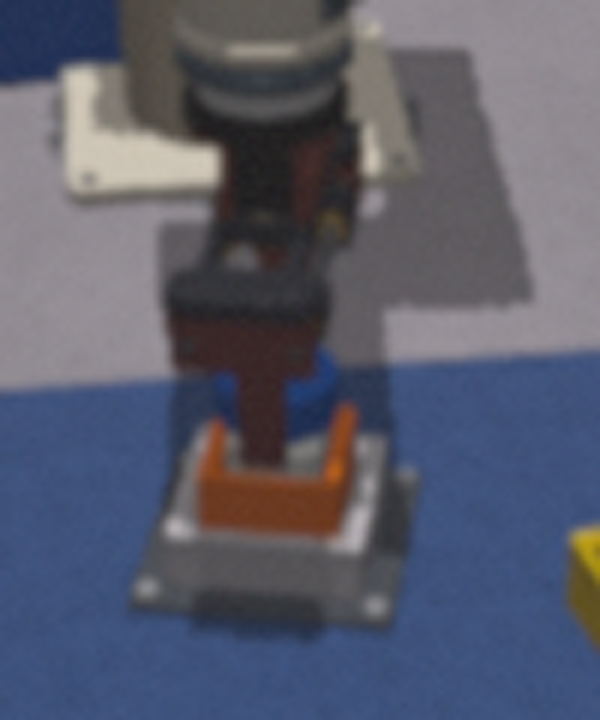

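The reported TCP is 32.9 against 33 expected for a seated jar, with 8.5 N up from the seat. So the jar is down in the cup with its cap still tight. I'll hold for a moment, then turn anticlockwise (negative about tool y) in stages.

```bash
python3 -m jog '[[0,[0,0,0],[0,0,0]],[0,[0,0,0],[0,0,0]],[0,[0,0,0],[0,-0.1,0]],[0,[0,0,0],[0,-0.2,0]],[0,[0,0,0],[0,-0.3,0]],[0,[0,0,0],[0,-0.4,0]],[0,[0,0,0],[0,-0.5,0]],[0,[0,0,0],[0,-0.5,0]]]'; python3 - <<'E'
from h import *
o,p,r=tcp(); print(np.round(o["moment"],2),np.round(o["ft_force"],1))
E
python3 p.py 473 -13.9 33 -14.4
```

```text
t: 20.3
ee_pos: [474.0, -14.0, 32.8]
orientation: [-1.315, 1.021, -1.025]
ft_force: [0.6, -0.7, 5.3]
width: 59.4
[ 0.03 -0.36  0.04] [ 0.6 -0.7  5.3]
tcp [474.  -14.   32.8] jaw 14.3 width 59.4 t 20.3 F [ 0.6 -0.7  5.3]
shift cm [-0.03 -0.02 -0.1 ] turn [-0.003  0.501 -0.   ]
```

```bash
python3 -m jog '[[0,[0,0,0],[0,-0.1,0]],[0,[0,0,0],[0,-0.2,0]],[0,[0,0,0],[0,-0.3,0]]]'; python3 - <<'E'
from h import *
o,p,r=tcp(); print(np.round(o["moment"],2),np.round(o["ft_force"],1))
s=img("scene"); save(s,"k1.png",(235,160,295,220),10); i=img("top"); save(i,"k2.png",(240,200,330,300),6)
E
python3 p.py 473 -13.9 33 -14.4
```

```text
t: 20.6
ee_pos: [473.6, -13.8, 32.7]
orientation: [-1.419, 0.794, -0.797]
ft_force: [-1.7, 1.4, 8.4]
width: 59.5
[ 0.35 -0.14 -0.17] [-1.7  1.4  8.4]
tcp [473.7 -13.8  32.8] jaw 31.44 width 59.3 t 20.7 F [0.2 1.1 7.6]
shift cm [-0.03 -0.02 -0.06] turn [-0.002  0.8    0.   ]
```

View pics/k1.png

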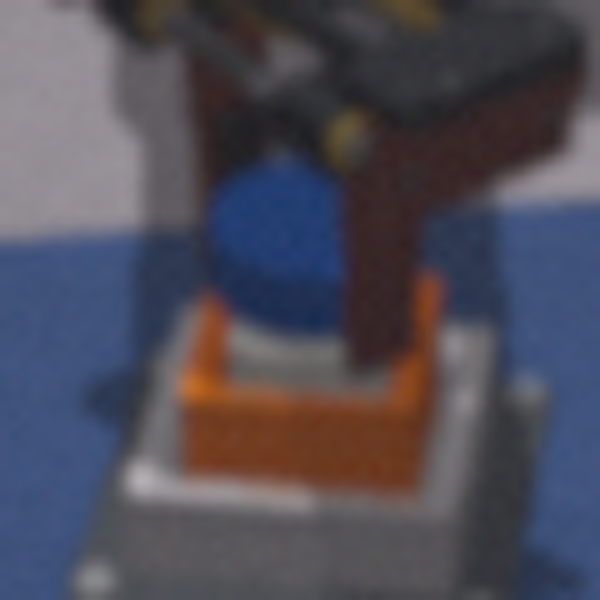

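The picture shows the jar and cup still seated. The dot is not in the exposed left part of the cap, as expected if it stays by the front finger, so there is no large slip. I'll turn on to ≈73° total.

```bash
python3 -m jog '[[0,[0,0,0],[0,-0.1,0]],[0,[0,0,0],[0,-0.2,0]]]'; python3 p.py 473 -13.9 33 -14.4;  python3 -m jog '[[0,[0,0,0],[0,-0.1,0]],[0,[0,0,0],[0,-0.2,0]],[0,[0,0,0],[0,-0.28,0]],[0,[0,0,0],[0,-0.28,0]]]'; python3 p.py 473 -13.9 33 -14.4; python3 - <<'E'
from h import *
o,p,r=tcp(); print(np.round(o["moment"],2),np.round(o["ft_force"],1))
s=img("scene"); save(s,"k3.png",(235,160,295,220),10); i=img("top"); save(i,"k4.png",(240,200,330,300),6)
E
```

```text
t: 20.9
ee_pos: [473.8, -13.9, 33.1]
orientation: [-1.473, 0.64, -0.643]
ft_force: [-2.5, 0.0, 16.4]
width: 59.8
tcp [473.8 -13.9  33.1] jaw 42.96 width 59.8 t 20.9 F [-2.5  0.  16.4]
shift cm [-0.06  0.01 -0.06] turn [-2.000e-03  1.001e+00  1.000e-03]
t: 21.3
ee_pos: [475.1, -13.9, 33.7]
orientation: [-1.527, 0.422, -0.429]
ft_force: [-0.3, 0.8, 15.8]
width: 59.2
tcp [475.1 -13.9  33.7] jaw 58.91 width 59.2 t 21.3 F [-0.3  0.8 15.8]
shift cm [-0.18  0.07 -0.11] turn [-0.004  1.279  0.002]
[ 0.38 -0.07  0.05] [-0.3  0.8 15.8]
```

View pics/k3.png

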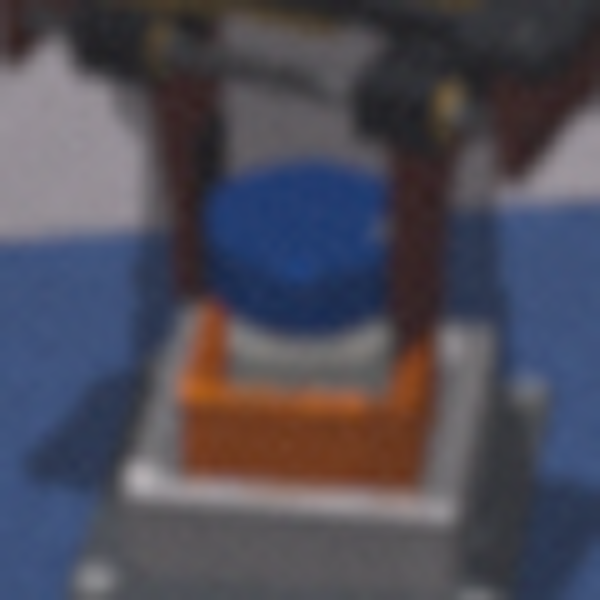

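View pics/k4.png

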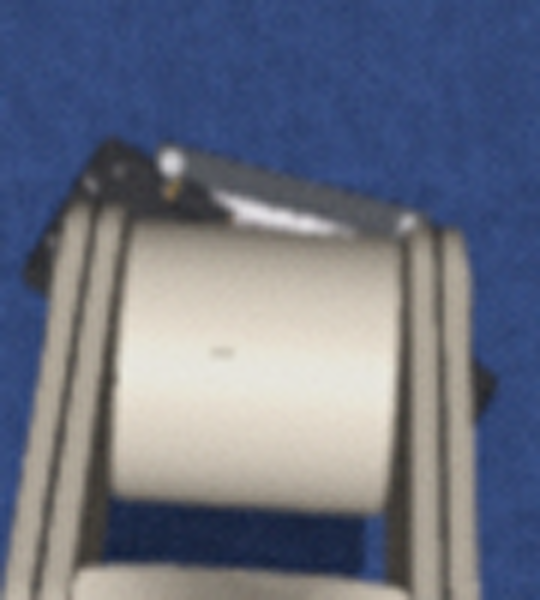

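```bash
python3 - <<'E'
from h import *
s=img("scene")
c=s["color"].astype(int); print(c[180:186,268:276].sum(2)); 
H=hsv(s); bm=cv2.inRange(H,(100,150,60),(120,255,255)); X,px=pts(s,bm)
k=(np.hypot(X[:,0]-473,X[:,1]+14)<45)&(X[:,2]>70); X=X[k]; t=X[X[:,2]>np.percentile(X[:,2],80)-4]
print("cap top z",np.percentile(X[:,2],[80,95]).round(1))
v=(X[:,2]>100); print("top pts",v.sum(),X[v].mean(0).round(1),X[v].min(0).round(1),X[v].max(0).round(1))
q=onplane(s,[[272.8,182.5]],106)[0]; o,p,r=tcp(); d=q-p; print(q.round(1),"from tcp",d.round(1),np.degrees(np.arctan2(d[1],d[0])).round(1))
E
```

```text
[[212 206 210 213 202 178 154 137]
 [201 214 207 202 214 202 161 141]
 [208 204 210 228 237 223 170 141]
 [213 209 211 227 236 223 170 139]
 [209 212 205 211 214 190 158 135]
 [204 206 208 204 192 174 142 134]]
cap top z [107.1 108. ]
top pts 177 [480.  -17.3 105.8] [449.1 -41.3 100.6] [506.    6.7 109.5]
[482.7   7.  106. ] from tcp [ 7.7 20.9 72.4] 69.8
```

A sliver of the dot shows at (272,182), at ≈65–70° and radius 22. That matches jaw +4°, so nothing slipped, and the cap is ≥67° past the jar with play included. Upward force rose to ~16 N from the spring and the cap top rose by ~2 mm, so the lugs are free. I'll lift straight up about 32 mm.

```bash
python3 -m jog '[[0,[0,-0.2,0],[0,0,0]],[0,[0,-0.4,0],[0,0,0]],[0,[0,-0.7,0],[0,0,0]],[0,[0,-1.0,0],[0,0,0]],[0,[0,-1.0,0],[0,0,0]]]'; python3 - <<'E'
from h import *
s=img("scene"); save(s,"l1.png",(235,150,295,220),9)
E
python3 p.py 473 -13.9 65 58.9
```

```text
t: 21.95
ee_pos: [472.8, -13.9, 42.2]
orientation: [-1.529, 0.425, -0.425]
ft_force: [-0.2, -0.3, -0.4]
width: 59.6
tcp [472.7 -13.9  42.1] jaw 58.93 width 59.5 t 22.0 F [-0.3  0.4 -1.6]
shift cm [ 0.02 -2.29  0.02] turn [-0.     0.001  0.   ]
```

View pics/l1.png

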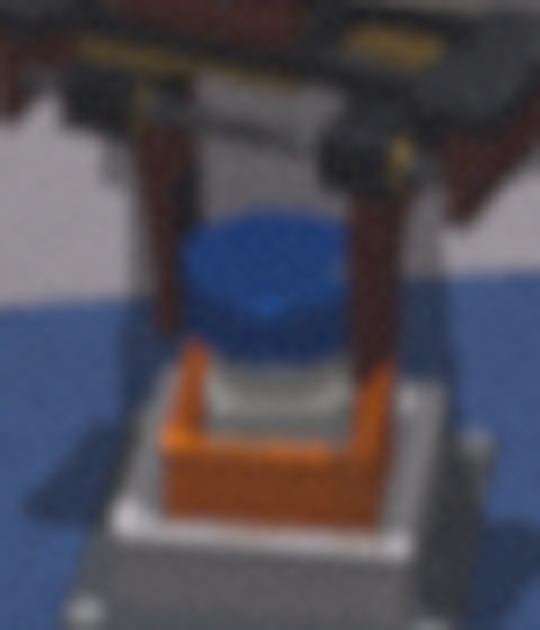

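The cap has lifted cleanly, the jar stays down in the cup, and the force is back near the cap's weight alone. I'll go on to about 2 cm above the mouth.

```bash
python3 -m jog '[[0,[0,-0.5,0],[0,0,0]],[0,[0,-1.0,0],[0,0,0]],[0,[0,-1.5,0],[0,0,0]],[0,[0,-2.0,0],[0,0,0]],[0,[0,-2.3,0],[0,0,0]],[0,[0,-2.3,0],[0,0,0]],[0,[0,-2.3,0],[0,0,0]]]'; python3 - <<'E'
from h import *
s=img("scene"); save(s,"l2.png",(235,140,295,220),9); i=img("top"); save(i,"l3.png")
H=hsv(s); bm=cv2.inRange(H,(100,150,60),(120,255,255)); X,px=pts(s,bm)
k=(np.hypot(X[:,0]-473,X[:,1]+14)<45)&(X[:,2]>70); X=X[k]; print("cap z",np.percentile(X[:,2],[3,50,95]).round(1))
t=X[X[:,2]>np.percentile(X[:,2],95)-5]; A=np.c_[t[:,:2]-t[:,:2].mean(0),np.ones(len(t))]; c=np.linalg.lstsq(A,t[:,2],rcond=None)[0]; print("cap top centre",t.mean(0).round(1),"slope",c[:2].round(3))
X,px=pts(s,np.ones(bm.shape)); H=H[px[:,1],px[:,0]]
w=(H[:,1]<70)&(np.hypot(X[:,0]-473,X[:,1]+14)<30)&(X[:,2]>60)&(X[:,2]<105); print("neck pts",w.sum(),X[w].mean(0).round(1),np.percentile(X[w,2],[5,95]).round(1))
om=(H[:,0]>2)&(H[:,0]<18)&(H[:,1]>120)&(np.hypot(X[:,0]-473,X[:,1]+14)<60)&(X[:,2]>50); print("cup rim z",np.percentile(X[om,2],90).round(1))
E
python3 p.py 473 -13.9 65 58.9
```

```text
t: 22.7
ee_pos: [472.8, -13.9, 65.1]
orientation: [-1.529, 0.424, -0.425]
ft_force: [0.1, 0.8, -0.7]
width: 59.5
cap z [123.1 137.  139.8]
cap top centre [476.5 -17.4 137.7] slope [-0.021 -0.03 ]
neck pts 186 [488.8 -14.8  79.3] [64.7 94. ]
cup rim z 63.9
tcp [472.6 -13.9  64.9] jaw 58.95 width 59.3 t 22.8 F [-0.1 -0.4 -0. ]
shift cm [ 0.03 -0.01  0.02] turn [ 0.     0.001 -0.   ]
```

View pics/l2.png

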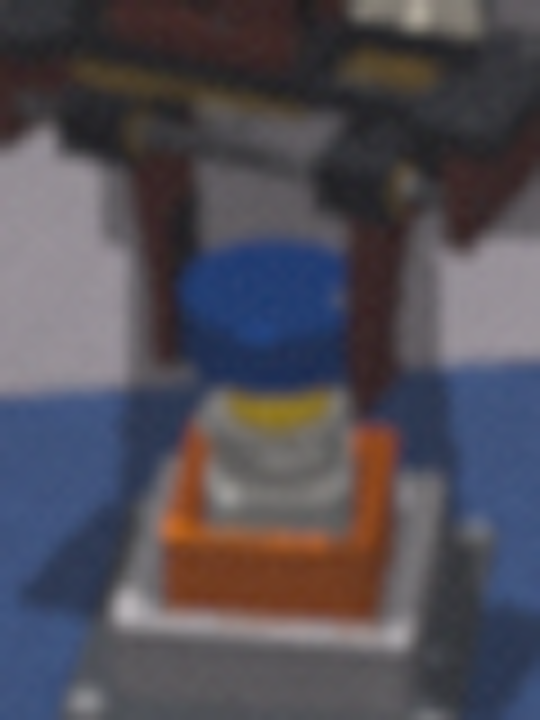

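View pics/l3.png

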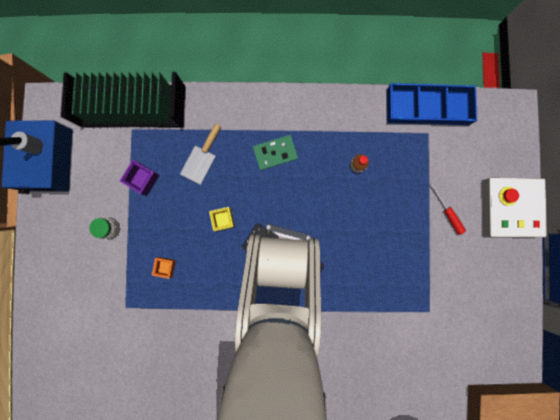

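The cap top is at 138, so its underside is at 114, about 21 mm above the neck top (93). It is level and centred. The jar mouth with its yellow seal shows inside the seated cup (rim 64), and the bystanders are where they started in the top view. Handing in.

```bash
python3 - <<'E'
from workcell import ctrl
print(ctrl.close_job()); o=ctrl.get_obs(); print(o["t"],o["width"],o["ft_force"])
E
```

```text
the job is handed in; nothing more can be done
None
the job is handed in; nothing more can be done
```

I set the larger orange cup in the holder and the capped jar in the cup. Then I turned the cap about 73° anticlockwise until its lugs came free, lifted it straight off, and handed the job in at about 22.8 s. No verdict is given.

**Last checks before handing in:**
- **Cap:** its underside was about 21 mm above the neck. It was level to about 2°, within a few millimetres of centre, and gripped at 59 mm.
- **Cup and jar:** the cup rim was at 64 mm, against 63 mm expected. The jar settled within 0.1 mm of its expected seated height, and its neck top still read about 94 mm after the lift (93 expected).
- **Cap angle:** by the dot and the jaw angle, the cap was roughly 67–88° past the jar. This is estimated, because a finger mostly hid the dot.
- **Bystanders:** they looked unmoved in the top view; I did not measure them.

**What went wrong or disagreed:**
- **TCP height:** the reported TCP was about 41 mm lower than the real fingertips, so the first grasp closed above the cup without touching it. I measured the offset from the depth image and corrected for it.
- **First lowering of the cup:** it caught on the front flare of the well at about 20 N. The scene camera placed the cup about 2 mm too far forward, so I backed off, shifted it and seated it without force.
- **Camera agreement:** the two cameras disagreed by about 2 mm throughout, close to their stated calibration.

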